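Set and lock the detector focus, then take out the alignment cassette

TASK

Finish the alignment of the detector unit: turn the focus knob on its sloping face until its pointer line stands opposite the nose of the index clip, then turn the lock ring above the knob clockwise until it is tight against its stop, with the knob still on the index. Only then press the ejector lever on the front fully down so that the alignment cassette rises from its pocket, lift the cassette out and set it down in the open tray; do not let go of it in mid-air, and leave the bottles, the tip box and the tube rack where they stand.

Things in the scene. Friction and masses are not known exactly. Their poses are not given: they have to be found in the camera images.
- knob_mid (a point): Focus knob: black, fluted, 56 mm wide, on a face sloping 25 deg. Point on its axis, mid grip zone (18 mm high), 19 mm out from the face. z = axis, out of the face; x = along its white pointer line. Below the grip zone: a 67 mm skirt, then a 98 mm flange whose top is 14 mm below the point, graduated every 15 deg. Friction 0.07 N m; stays where left.
- knob (a joint): Focus knob angle, rad, clockwise positive seen looking at the face; 0 = pointer line straight uphill (pocket_mouth's +x). Range -1.3 to 1.5. Same zero and sense as joint index: the knob is set when the two are equal.
- index_nose (a point): Index clip: small steel wedge, 15 x 8 mm, clipped stiffly on the flange rim and left as it is. Point at its narrow nose, 37 mm from the knob's axis, 12 mm lower than knob_mid along it. x = from the axis out through the nose. The pointer line must stand opposite the nose, within half a 15-degree division.
- index (a joint): Index clip angle, rad, same zero and sense as joint knob.
- ring_mid (a point): Lock ring: knurled steel, 40 mm wide, 18 mm high, on the knob's axis just above the knob, a brass spindle end 5 mm above it. Point at its centre, 20 mm above knob_mid along the axis. z = axis, out of the face; x = along its stub lever, a rod 8.4 mm thick with a 12 mm ball end, reaching 48 mm from the axis and turning with the ring.
- ring (a joint): Lock ring angle, rad, clockwise positive seen looking at the face (tightening): 0 = loose, 1.25 = hard against its stop, tight. Friction 0.07 N m; stays where left.
- port_left (a point): Top centre of the left of two fibre ports on the sloping face: round, dark cap 15 mm wide, 19 mm foot, 34 mm high. Fixed; keep clear.
- port_right (a point): The same for the right fibre port.
- paddle_top (a point): Ejector lever's paddle: steel plate 30 mm long (unit's x), 26 mm wide, at the front of the deck in line with the pocket. Point = middle of its upper face, 52 mm above the bench, 26 mm in front of the deck's wall when up. Pressed fully it goes 25 mm down and 7 mm outward, away from the deck; 2 to 4 N; stays down. Shut fingers press it from above.
- lever (a joint): Ejector lever angle, rad: 0 = up, 0.42 = fully pressed.
- pocket_mouth (a point): Centre of the pocket's mouth, level with the unit's flat deck, 62 mm above the bench. x = across the cassette's thin side, away from the lever; y = along its wide side, to the sloping part, which begins 55 mm away and whose top is 53 mm above the deck (two round cans on it 81 mm); z up. The deck is bare for 50 mm around.
- cassette_mid (a point): Alignment cassette: black frame 12 mm (x) by 32 mm (y) by 44 mm (z) with a round window, 40 to 85 g; point at its centre. Starts seated flush in the pocket (0.75 mm play each side); with the lever fully pressed it stays raised, about 16 mm above the deck, and draws straight up.
- cassette: The same cassette: origin at the centre of its underside, same axes.
- tray: Open aluminium tray, grey lining, loose, 100 mm (x) by 120 mm (y), 20 mm high, 3 mm walls and floor; origin at the centre of its underside. Stands left or right of the unit.
- tipbox: Pipette-tip box, 85 mm (x) by 120 mm (y), 58 mm high, loose; origin at the centre of its underside. Stands on the unit's other side. Leave alone.
- bottle: Brown reagent bottle, 60 mm wide, 150 mm high, loose; origin at the centre of its underside. Leave alone.
- dropper: Small white dropper bottle, 25 mm wide, 62 mm high, loose, in front of the sloping face; origin at the centre of its underside. Leave alone.
- tuberack: White tube rack with tubes, 55 mm (x) by 100 mm (y), 85 mm high, loose; origin at the centre of its underside. Leave alone.
Mind the look-alikes: they are no part of the job. Of the things like the tray, leave any that is green; of the rest the larger one is meant.

How it is judged:
By the outcome, as a careful person would: the job done as asked, in the order asked, and still so for the second after the job is handed in, with the robot touching nothing.
It also fails if it takes over 72 s, if anything falls off the work surface, if the arm or the gripper's body presses on something with over 40 N, if the wrist force passes 120 N, or if a joint passes its speed limit or range.

ROBOT

A 6-joint arm with a two-finger parallel gripper is mounted at the origin on the work surface. World frame = base frame: x ahead of the robot, y to its left, z up, the work surface at z = 0. Lengths are in mm, angles in degrees, forces in N, time in s.
With the tool pointing down it reaches from about 300 to 850 mm from the base axis. Payload 4.2 kg.
Tool frame: the origin (TCP) lies on the centre line of the jaws, within the pads' length; the fingertips stand 14 mm ahead of it and the grasp point (between the pads) lies 5 mm behind it; x points along the fingers, y is the direction in which the jaws open and shut, and the axes are right-handed (so a half turn about x gives the same grasp; the last joint's range is limited). The gripper opens to 91 mm and grips with 3 to 60 N. Pads are 32 mm wide; open, the fingers measure 118 mm over their backs; the gripper's body (76 mm by 178 mm) begins 60 mm behind the grasp point.
Start: joints at [-74.141, 18.312, 89.639, -0, 72.044, -1.146], TCP at [168.168, -549.874, 227.976] pointing down, gripper open.
Joint ranges: [-177.97, 177.97], [-48.28, 115.42], [12.27, 149.76], [-77.06, 257.06], [2.81, 150.46], [-146.56, 146.56]. Speed limits (degrees/s): [147.25, 147.25, 180, 180, 180, 180].

INTERFACE

Orientations are given as [roll, pitch, yaw] about the fixed x, y, z axes, in that order (R = Rz(yaw) Ry(pitch) Rx(roll)).
In Python, from workcell import readout, optics, env gives the robot as it stands.
- The arm moves only by the shell command python3 -m creep 'ROWS' [OPENING] [FORCE]. ROWS is JSON, a list of rows, each an object with "translation": the shift along the world's x, y, z in cm, a list of three; "delta_rot": the turn, a rotation vector about the world's x, y, z in rad, a list of three. In form: [{"translation": [dx, dy, dz], "delta_rot": [rx, ry, rz]}, ...]. A call has 1 to 5 rows; each row shifts and turns the commanded pose from where the row before left it; what a row does not reach is not made up. A row lasts 1/12 s, in which the tool goes at most 41.7 mm and 7.16 degrees, less where a joint would pass 70% of its speed; a pose out of reach is approached as far as the arm can. A call with a gripper value outside its range is refused whole. OPENING is the gripper's target within -1 to 1 (fully open at 1, half-way at 0, shut at -1), set as the call begins (- or left out, the last holds). The fingers move at their own pace and stop on an object; FORCE is the grip in N (left out, the last holds). Time passes only in rows, so rows that do not move let the fingers close. It gives the time, the measured TCP pose, the force and the opening at its end, in the units of the state.
- readout.state(): the state, without advancing time (a new reading comes with each control period).
- optics.grab_frame(name): name is "scene" or "side" or "wrist"; returns (picture, depth): 480x640x3 uint8, red, green, blue; 480x640 float32, mm along the optical axis (not along the pixel's ray), 0 where there is no reading.
- optics.camera_params(name): a dict with "mtx" (3x3 intrinsics, pixels), "R" (3x3) and "t" (3): a world point X has camera coordinates R X + t. Camera axes: x right, y down, z forward; pixel columns grow to the right and rows downward; lengths in mm; the calibration is good to about 2 mm. A picture is of the moment at which its call begins: read the wrist's pose just before it. camera_params takes no time and is no camera call; for the wrist camera it gives the pose at the moment of the call.
- env.job_done(): hands the job in, once; it reports no verdict.
The state is a dict: "time_s": time; "qpos": joint angles; "qvel": joint speeds; "effort": joint torques, N m; "ee_pos": TCP position; "ee_rot": TCP orientation; "force": force on the tool from outside, world axes, zero at the start; "torque": the same for the moment, N m; "gripper_width": finger opening in mm.
Only numpy, scipy, OpenCV 4.12 (cv2) and the standard library are available. Lean on these libraries where they do the work, as an engineer would, in place of code of your own. Each camera call takes 0.05 s, during which the arm holds its last target.

## Working session

There is one attempt and no reset: what is moved stays moved. The work goes in short steps, Python scripts to look and compute and a shell command to move; the robot and the scene stay as the last step left them, time stands still between calls to the robot, and variables do not carry over. Pictures are saved under pics/ and viewed, and the job is handed in when it is done.

```bash
ls; mkdir -p pics; python3 - <<'E'
from workcell import readout, optics, env
import cv2, numpy as np
print(readout.state())
for n in ["scene","side","wrist"]:
    p,d=optics.grab_frame(n); cv2.imwrite(f"pics/{n}0.png",p[...,::-1]); np.save(f"pics/{n}0.npy",d)
    c=optics.camera_params(n); print(n,np.round(c["mtx"],1).tolist(),np.round(c["R"],4).tolist(),np.round(c["t"],1).tolist())
    np.savez(f"pics/{n}0.npz",p=p,d=d,**c)
E
```

```text
pics
{'time_s': 0.0, 'qpos': array([-7.41412720e+01,  1.83520724e+01,  8.97050582e+01, -2.85293209e-03,
        7.20425047e+01, -1.14487494e+00]), 'qvel': array([ 0.03484991, -0.05284074, -0.05319555,  0.01608294, -0.12670068,
        0.02390979]), 'effort': array([ 1.43319270e-03, -4.12457013e+01, -2.31971669e+01,  7.28668389e-02,
        4.55861783e-02, -1.53628116e-04]), 'ee_pos': array([ 168.0180456 , -549.42086128,  227.12505511]), 'ee_rot': array([-89.58546859,  89.90032781, 107.41901628]), 'force': array([ 0.31076835,  0.25573422, -0.26043744]), 'torque': array([ 0.0208246 , -0.03810186, -0.01208106]), 'gripper_width': 90.80439970154342}
scene [[558.3, 0.0, 310.7], [0.0, 558.3, 239.3], [0.0, 0.0, 1.0]] [[0.8793, 0.476, 0.0184], [0.3589, -0.6366, -0.6826], [-0.3132, 0.6068, -0.7306]] [-551.9, -87.9, 1592.1]
side [[484.3, 0.0, 315.6], [0.0, 484.3, 240.0], [0.0, 0.0, 1.0]] [[-0.7394, -0.6733, 0.0072], [-0.4615, 0.4989, -0.7336], [0.4903, -0.5457, -0.6796]] [495.0, 324.6, 833.9]
wrist [[331.2, 0.0, 323.7], [0.0, 331.2, 235.1], [0.0, 0.0, 1.0]] [[0.292, -0.9564, -0.0015], [-0.9184, -0.2808, 0.2786], [-0.2669, -0.0799, -0.9604]] [-574.2, -30.9, 392.2]
```

View pics/scene0.png

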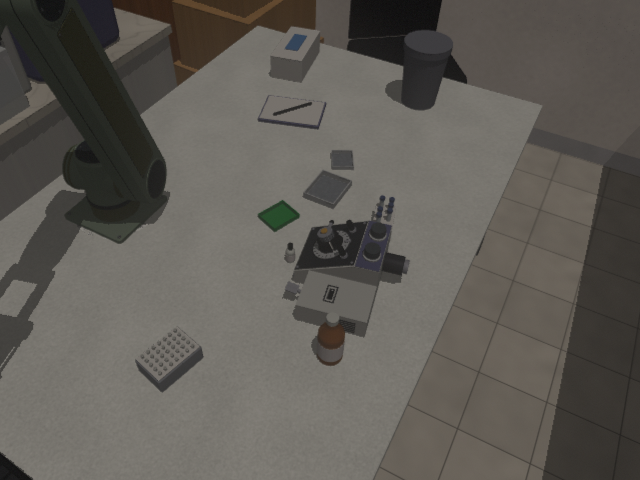

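View pics/side0.png

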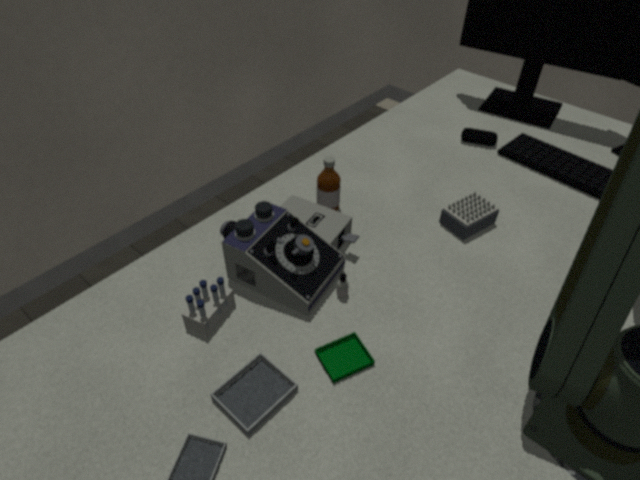

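View pics/wrist0.png

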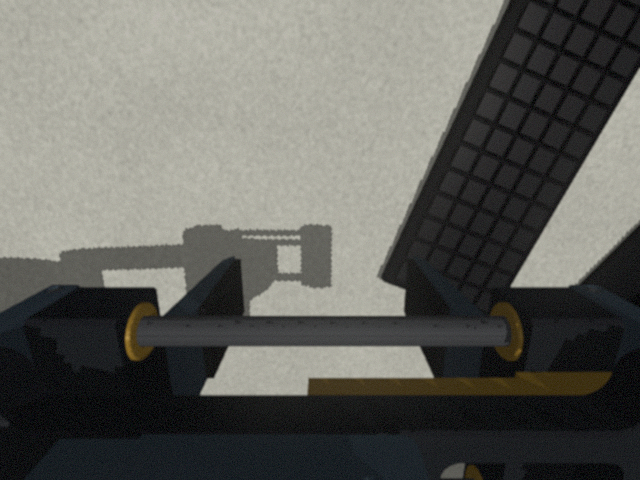

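Scene candidates: grey tray (327,188) large, small grey tray (342,159), green tray (278,215). By the description it is (327,188). The unit is at (345,275). Next I crop close.

```bash
cat > h.py <<'E'
import numpy as np, cv2
def load(n): 
    z=np.load(f"pics/{n}.npz"); return z
def pt(z,u,v,d=None):
    if d is None:
        w=z["d"][v-1:v+2,u-1:u+2]; w=w[w>0]; d=np.median(w)
    K=z["mtx"]; c=np.array([(u-K[0,2])/K[0,0]*d,(v-K[1,2])/K[1,1]*d,d])
    return z["R"].T@(c-z["t"])
def plane(z,u,v,p0,n=(0,0,1)):
    K=z["mtx"]; r=z["R"].T@np.array([(u-K[0,2])/K[0,0],(v-K[1,2])/K[1,1],1]); o=-z["R"].T@z["t"]
    n=np.array(n,float); p0=np.array(p0,float); return o+r*((p0-o)@n)/(r@n)
def proj(z,X):
    c=z["R"]@np.array(X,float)+z["t"]; c=z["mtx"]@c; return c[:2]/c[2]
def grab(name,fn):
    from workcell import optics
    c=optics.camera_params(name); p,d=optics.grab_frame(name)
    np.savez(f"pics/{fn}.npz",p=p,d=d,**c); cv2.imwrite(f"pics/{fn}.png",p[...,::-1])
def crop(fn,x0,y0,x1,y1,s,g=1.6):
    z=load(fn); i=np.clip(z["p"][y0:y1,x0:x1,::-1].astype(float)*g,0,255).astype(np.uint8)
    i=cv2.resize(i,None,fx=s,fy=s,interpolation=cv2.INTER_CUBIC); cv2.imwrite(f"pics/{fn}_c{x0}_{y0}.png",i)
E
python3 - <<'E'
from h import *
crop("scene0",230,140,430,290,4); crop("scene0",270,180,420,380,3); crop("side0",170,180,370,330,4)
z=load("scene0")
for n,u,v in [("deck",350,290),("deck2",320,300),("tray",327,188),("knobtop",325,231),("can",377,228),("can2",372,246),("face",350,240),("paddle",292,289),("bottle",332,320),("tip",169,358)]:
    print(n,np.round(pt(z,u,v),1))
E
```

```text
deck [724.9  14.6  62.2]
deck2 [676.1 -46.1  61.6]
tray [482.6 369.9   4. ]
knobtop [610.4 100.7 128.2]
can [722.  159.3 142.7]
can2 [735.5  99.5 142.1]
face [669.3 123.2 105.8]
paddle [598.5 -42.4  50.6]
bottle [ 750.1 -138.5  148.2]
tip [ 458.7 -334.9   47.9]
```

View pics/scene0_c270_180.png

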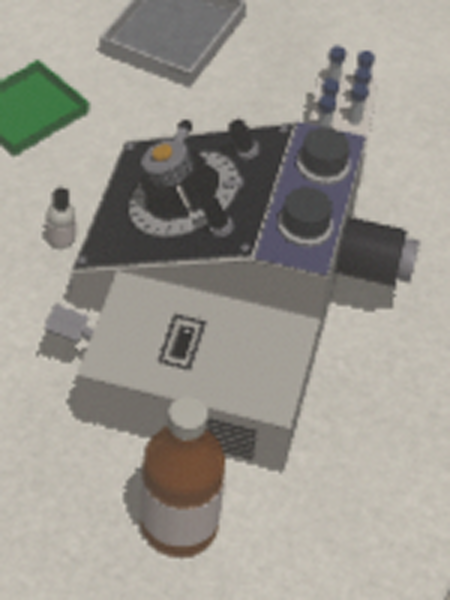

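View pics/side0_c170_180.png

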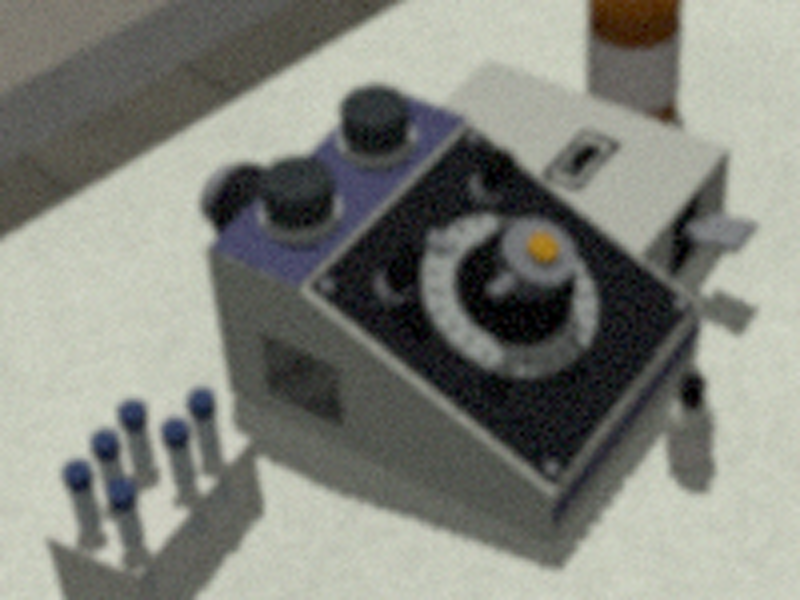

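The scene crop shows the pocket at about (331,294), the spindle at (324,231), the stub lever pointing up towards (331,223), the paddle at (292,289), and the unit's x roughly along world +x. Next I compute the unit's geometry and the wrist camera mount.

```bash
python3 - <<'E'
from h import *
from scipy.spatial.transform import Rotation as Ro
z=load("wrist0"); R=Ro.from_euler('xyz',[-89.58546859,89.90032781,107.41901628],degrees=True).as_matrix()
T=np.array([168.018,-549.42,227.125]); o=-z["R"].T@z["t"]
print("tool axes cols",np.round(R,3).tolist()); print("cam in tool",np.round(R.T@(o-T),1)); print("cam axes in tool",np.round(R.T@z["R"].T,3).tolist())
z=load("scene0"); d=z["d"]; K=z["mtx"]
# deck points cloud
v,u=np.mgrid[200:340,270:420]; dd=d[200:340,270:420]
P=np.stack([(u-K[0,2])/K[0,0]*dd,(v-K[1,2])/K[1,1]*dd,dd],-1)-z["t"]; W=P@z["R"]
m=(abs(W[...,2]-62)<2.0)&(W[...,1]<75)
m=cv2.morphologyEx(m.astype(np.uint8),cv2.MORPH_OPEN,np.ones((3,3)))
c=max(cv2.findContours(m,cv2.RETR_EXTERNAL,cv2.CHAIN_APPROX_NONE)[0],key=cv2.contourArea)
q=np.array([plane(z,a+270,b+200,(0,0,62)) for a,b in c[:,0]])[:,:2].astype(np.float32)
print(cv2.minAreaRect(q), np.round(cv2.boxPoints(cv2.minAreaRect(q)),1).tolist())
# pocket
for uv in [(331,294)]: print("pocket",plane(z,*uv,(0,0,62)))
for uv in [(324,231)]: print("spindle",pt(z,*uv))
E
```

```text
tool axes cols [[-0.001, 0.292, -0.956], [0.002, -0.956, -0.292], [-1.0, -0.002, 0.0]]
cam in tool [-157.3   -0.   -79.3]
cam axes in tool [[-0.0, -0.279, 0.96], [1.0, -0.001, 0.0], [0.0, 0.96, 0.279]]
((781.5526733398438, -19.583065032958984), (9.788131713867188, 19.02776527404785), 74.4059066772461) [[771.0999755859375, -21.700000762939453], [789.4000244140625, -26.899999618530273], [792.0, -17.399999618530273], [773.7000122070312, -12.300000190734863]]
pocket [690.77281726 -18.05003699  62.        ]
spindle [608.88544321  98.19136034 129.70526594]
```

```bash

python3 -m creep '[{"translation":[2.3,3.1,0.6],"delta_rot":[0,0,0.075]},{"translation":[2.3,3.1,0.6],"delta_rot":[0,0,0.075]},{"translation":[2.3,3.1,0.6],"delta_rot":[0,0,0.075]},{"translation":[2.3,3.1,0.6],"delta_rot":[0,0,0.075]},{"translation":[2.3,3.1,0.6],"delta_rot":[0,0,0.075]}]'
python3 -m creep '[{"translation":[2.3,3.1,0.3],"delta_rot":[0,0,0.075]},{"translation":[2.3,3.1,0.3],"delta_rot":[0,0,0.075]},{"translation":[2.3,3.1,0.3],"delta_rot":[0,0,0.075]},{"translation":[2.3,3.1,0.3],"delta_rot":[0,0,0.075]},{"translation":[2.3,3.1,0.3],"delta_rot":[0,0,0.075]}]'
python3 -m creep '[{"translation":[2.3,3.1,0.3],"delta_rot":[0,0,0.075]},{"translation":[2.3,3.1,0.3],"delta_rot":[0,0,0.075]},{"translation":[2.3,3.1,0.3],"delta_rot":[0,0,0.075]},{"translation":[2.3,3.1,0.3],"delta_rot":[0,0,0.075]},{"translation":[2.3,3.1,0.3],"delta_rot":[0,0,0.075]}]'
```

```text
time_s: 0.57
ee_pos: [283.7, -393.2, 258.0]
ee_rot: [-110.4, 90.0, 108.3]
force: [1.0, -0.7, -0.4]
gripper_width: 90.6
time_s: 0.98
ee_pos: [398.7, -238.1, 273.1]
ee_rot: [53.2, 90.0, -66.6]
force: [0.1, -0.1, 0.1]
gripper_width: 91.1
time_s: 1.4
ee_pos: [513.8, -83.0, 288.0]
ee_rot: [-59.5, 90.0, -157.8]
force: [0.1, -0.7, 0.5]
gripper_width: 91.0
```

```bash

python3 -m creep '[{"translation":[2.3,3.0,0],"delta_rot":[0,0,0.06]},{"translation":[2.3,3.0,0],"delta_rot":[0,0,0.06]},{"translation":[2.3,3.0,0],"delta_rot":[0,0,0.06]},{"translation":[0,0,0],"delta_rot":[0,0,0]}]'
python3 -c "
from h import *
grab('wrist','w1');crop('w1',120,0,520,290,2,2.0)"
```

```text
time_s: 1.73
ee_pos: [585.3, 10.3, 286.6]
ee_rot: [159.6, 89.8, 71.8]
force: [-0.5, -1.4, -0.6]
gripper_width: 91.5
```

View pics/w1.png

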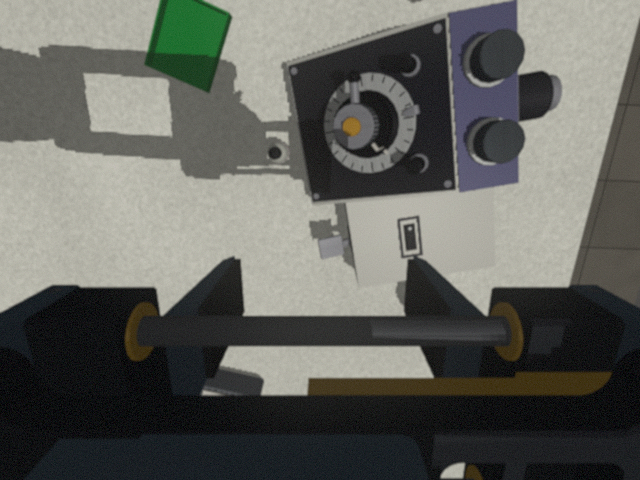

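The wrist view shows the spindle at (351,126), the flange around (372,122), the ring lever pointing up at (354,88), the pocket at (409,236), the paddle at (331,247), ports at (410,65) and (420,162), and the clip apparently at (411,111). I zoom in.

```bash
python3 -c "
from h import *
crop('w1',280,40,480,190,4,2.2); crop('w1',300,180,500,290,4,1.6)"
```

```text
(no output)
```

View pics/w1_c280_40.png

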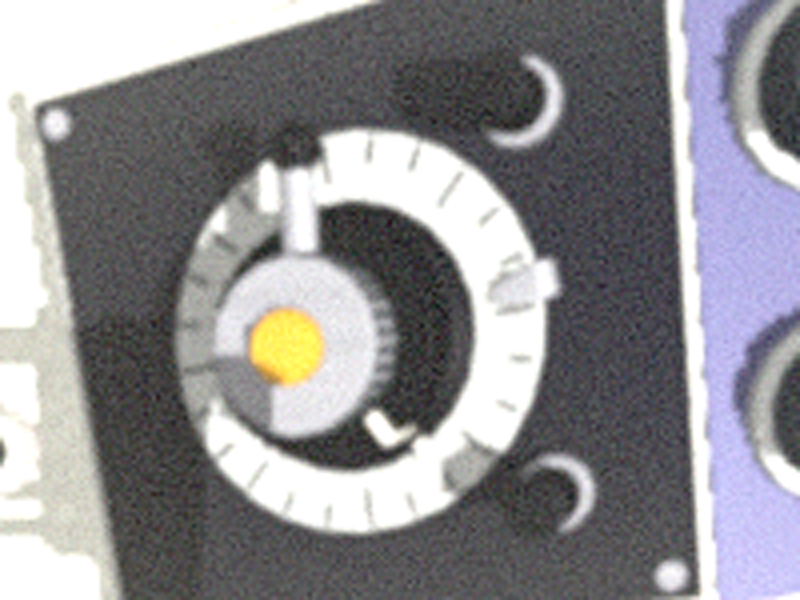

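View pics/w1_c300_180.png

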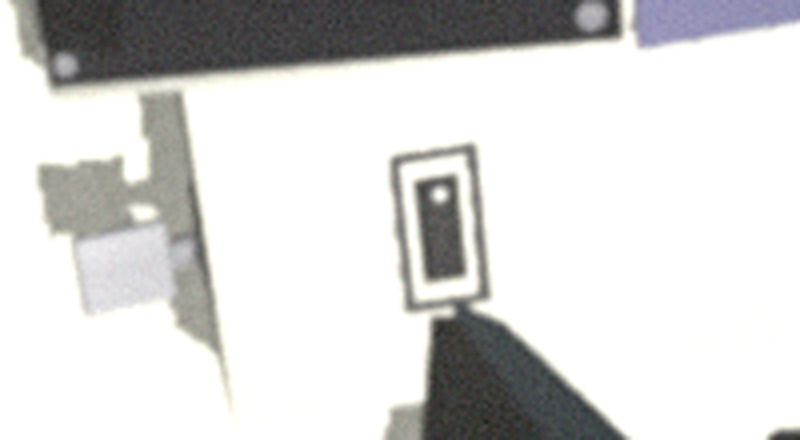

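```bash
cat > g.py <<'E'
from h import *
def spindle(z,box=None):
    hsv=cv2.cvtColor(z["p"],cv2.COLOR_RGB2HSV)
    m=((hsv[...,0]>10)&(hsv[...,0]<28)&(hsv[...,1]>150)&(hsv[...,2]>60)).astype(np.uint8)
    if box: 
        mm=np.zeros_like(m); x0,y0,x1,y1=box; mm[y0:y1,x0:x1]=1; m*=mm
    n,l,s,c=cv2.connectedComponentsWithStats(m)
    i=1+np.argmax(s[1:,4]); dd=z["d"][(l==i)]; return c[i],np.median(dd),s[i,4]
E
python3 - <<'E'
from g import *
z=load("w1"); o=-z["R"].T@z["t"]
K=z["mtx"]
c,dm,a=spindle(z,(300,80,400,160)); print("spindle",c,dm,a)
S=pt(z,c[0],c[1],dm); print("S",S.round(1))
sc=[(293,71),(438,29),(316,197),(447,184)]
Q=np.array([pt(z,*s) for s in sc]); print(Q.round(1))
# face fit by dark points
v,u=np.mgrid[30:190,290:445]; dd=z["d"][30:190,290:445].astype(float); g=z["p"][30:190,290:445].max(-1)
W=(np.stack([(u-K[0,2])/K[0,0]*dd,(v-K[1,2])/K[1,1]*dd,dd],-1)-z["t"])@z["R"]
m=(g<45)&(dd>0); P=W[m]
for k in range(6):
    A=np.c_[P[:,:2],np.ones(len(P))]; cf=np.linalg.lstsq(A,P[:,2],rcond=None)[0]; r=P[:,2]-A@cf; P=P[abs(r)<max(2,2*r.std() if k<3 else 2)]
n=np.array([-cf[0],-cf[1],1]); n/=np.linalg.norm(n); print("normal",n.round(3),"tilt",np.degrees(np.arccos(n[2])),"yaw",np.degrees(np.arctan2(-n[1],-n[0])),len(P))
print("S above face", (S-np.array([0,0,cf[2]]))@n)
# pocket printed rect
roi=z["p"][212:262,392:430].max(-1); 
m=(roi<75).astype(np.uint8); cs,_=cv2.findContours(m,cv2.RETR_EXTERNAL,cv2.CHAIN_APPROX_NONE)
cc=max(cs,key=cv2.contourArea); q=np.array([plane(z,x+392,y+212,(0,0,62)) for x,y in cc[:,0]])[:,:2].astype(np.float32); print("pocket rect",cv2.minAreaRect(q))
print("deck z",pt(z,440,240),pt(z,370,240), "paddle",pt(z,331,247))
for a,b in [((293,71),(316,197)),((438,29),(447,184)),]:
    d=pt(z,*a)-pt(z,*b); print(np.degrees(np.arctan2(d[1],d[0]))-90)
E
```

```text
spindle [351.17446809 126.26382979] 299.66214 235
S [607.3 101.9 128.8]
[[547.2 159.3  51.4]
 [679.6 186.2 115.2]
 [576.3  23.5  52.2]
 [706.5  51.7 115.1]]
normal [-0.414 -0.086  0.906] tilt 25.009622928139507 yaw 11.79897740694931 11024
S above face 51.624138392159054
pocket rect ((690.3690795898438, -18.728214263916016), (10.776373863220215, 30.409921646118164), 11.861612319946289)
deck z [727.07576742 -21.24729117  62.93044753] [643.10222909 -24.65452672  61.90418406] paddle [596.86043383 -38.36552873  52.30246279]
12.072270218214896
11.299030606226808
```

```bash
cat >> g.py <<'E'
psi=np.radians(11.85); eu=np.array([np.cos(psi)*np.cos(.43633),np.sin(psi)*np.cos(.43633),np.sin(.43633)]); ey=np.array([-np.sin(psi),np.cos(psi),0]); nn=np.cross(eu,ey)
KM=np.array([620.8,104.7,99.3])
def ang(z,u,v,h,km=KM):
    p=plane(z,u,v,km+h*nn,nn)-(km+h*nn); return round(np.degrees(np.arctan2(-p@ey,p@eu)),1),round(np.linalg.norm(p),1)
E
python3 - <<'E'
from g import *
z=load("w1"); print(nn)
for nm,x,y,h in [("nose",490,292,-12),("clip mid",515,285,-12),("clip out",550,278,-10),("ptr in",370,415,9),("ptr out top",392,442,9),("ptr out top",392,442,-5),("ptr kink",412,432,-9),("skirt",425,442,-9),("ball",295,145,20),("lev mid",300,215,20)]:
    print(nm,ang(z,280+x/4,40+y/4,h))
for nm,u,v,h in [("portL",410,65,15),("portR",420,162,15),("capL",280+95+22,40+22,15),("capR",280+530/4,40+490/4,15)]: print(nm,ang(z,u,v,h), plane(z,u,v,KM+h*nn,nn).round(1))
crop("w1",355,125,405,165,14,3)
E
```

```text
[-0.41360961 -0.08678431  0.90630876]
nose (np.float64(-6.5), np.float64(37.6))
clip mid (np.float64(-6.3), np.float64(43.7))
clip out (np.float64(-5.2), np.float64(52.2))
ptr in (np.float64(61.2), np.float64(21.6))
ptr out top (np.float64(60.0), np.float64(30.1))
ptr out top (np.float64(67.9), np.float64(29.0))
ptr kink (np.float64(59.1), np.float64(29.6))
skirt (np.float64(57.2), np.float64(33.6))
ball (np.float64(-84.0), np.float64(42.3))
lev mid (np.float64(-83.0), np.float64(27.7))
portL (np.float64(-37.1), np.float64(66.6)) [653.5 152.6 135.4]
portR (np.float64(37.3), np.float64(68.2)) [671.2  73.  135.8]
capL (np.float64(-46.6), np.float64(62.0)) [643.2 155.4 130.9]
capR (np.float64(40.7), np.float64(62.8)) [665.2  72.2 133. ]
```

View pics/w1_c355_125.png

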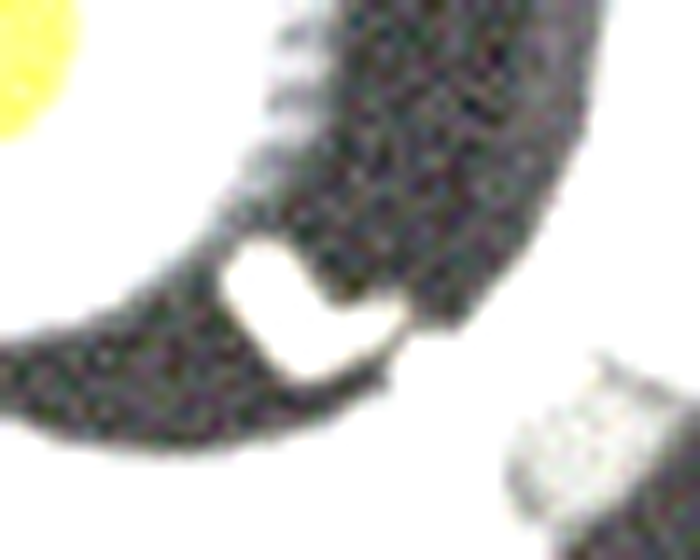

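```bash
cat >> g.py <<'E'
from scipy.spatial.transform import Rotation as Ro
def state():
    from workcell import readout
    s=readout.state(); return s, np.array(s["ee_pos"]), Ro.from_euler('xyz',s["ee_rot"],degrees=True).as_matrix()
def toolR(a,y):
    a=np.array(a,float)/np.linalg.norm(a); y=np.array(y,float); y=y-a*(a@y); y/=np.linalg.norm(y); return np.c_[a,y,np.cross(a,y)]
def faceR(phi): # phi deg, same sense as knob
    p=np.radians(phi); return toolR(-nn,np.cos(p)*eu-np.sin(p)*ey)
def plan(pos,R,T=None,Rc=None):
    s,T0,R0=state(); T=T0 if T is None else T; Rc=R0 if Rc is None else Rc
    d=(np.array(pos)-T)/10; rv=Ro.from_matrix(R@Rc.T).as_rotvec()
    print("d cm",d.round(3),"rot",rv.round(4),"rows>=",round(max(np.linalg.norm(d)/4.1,np.linalg.norm(rv)/.122),1),"q",np.round(s["qpos"],1),"t",round(s["time_s"],2),"w",round(s["gripper_width"],1))
E
python3 - <<'E'
from g import *
z=load("w1"); K=z["mtx"]
f=(KM-14*nn)
for nm,x,y in [("clip",515,285),("clip",530,283),("clip",545,278),("nose",500,290),("flange",515,360),("flange",490,210),("flange",430,150),("flange",240,450),("flange",370,505),("knobtop",350,415),("knobtop",420,250),("ring",330,300),("ring",300,400)]:
    p=pt(z,int(280+x/4),int(40+y/4)); print(nm,((p-KM)@nn).round(1))
print(state()[2].round(3))
plan(KM+80*nn,faceR(42))
E
```

```text
clip -13.1
clip -13.7
clip -13.1
nose -13.5
flange -15.4
flange -15.6
flange -15.7
flange -15.3
flange -15.0
knobtop 24.5
knobtop -10.7
ring 27.3
ring 27.6
[[-0.001  0.999  0.035]
 [ 0.     0.035 -0.999]
 [-1.    -0.001 -0.001]]
d cm [  0.427   9.001 -11.492] rot [ 0.2063 -0.3916 -0.5526] rows>= 5.8 q [-0.4 17.4 82.5  0.  80.2 -2.4] t 1.78 w 91.4
```

```bash
python3 - <<'E'
from g import *
obs=[]
for n,box in [("scene0",(310,220,335,245)),("side0",(290,230,320,255)),("w1",(300,80,400,160))]:
    z=load(n); c,dm,a=spindle(z,box); print(n,c.round(1),a,pt(z,*c,dm).round(1)); obs.append((z,c))
A=[];b=[]
for z,c in obs:
    P=z["mtx"]@np.c_[z["R"],z["t"]]
    for r,k in ((0,c[0]),(1,c[1])):
        q=k*P[2]-P[r]; q/=np.linalg.norm(q[:3]); A.append(q[:3]);b.append(-q[3])
A=np.array(A);b=np.array(b);x=np.linalg.lstsq(A,b,rcond=None)[0]; print("tri",x.round(1),(A@x-b).round(2), "KM from it",(x-34*nn).round(1))
E
```

```text
scene0 [324. 230.] 9 [608.2  99.3 131.9]
side0 [305.3 241.7] 32 [605.5 102.8 126.9]
w1 [351.2 126.3] 235 [607.3 101.9 128.8]
tri [606.5 102.5 127.1] [ 0.18 -0.75  0.57  0.78  0.86  0.6 ] KM from it [620.6 105.5  96.2]
```

```bash
python3 -m creep '[{"translation":[0.08,1.5,-0.6],"delta_rot":[0.0344,-0.0653,-0.0921]},{"translation":[0.08,1.5,-0.6],"delta_rot":[0.0344,-0.0653,-0.0921]},{"translation":[0.08,1.5,-0.6],"delta_rot":[0.0344,-0.0653,-0.0921]},{"translation":[0.08,1.5,-0.6],"delta_rot":[0.0344,-0.0653,-0.0921]},{"translation":[0.08,1.5,-0.6],"delta_rot":[0.0344,-0.0653,-0.0921]}]' 0.45 15
python3 -c "
from g import *
plan(KM+80*nn,faceR(42))"
```

```text
time_s: 2.2
ee_pos: [585.5, 79.2, 258.0]
ee_rot: [129.5, 68.8, 14.2]
force: [-0.3, 0.5, -0.5]
gripper_width: 66.4
d cm [ 0.222  1.86  -8.616] rot [ 0.0318 -0.0616 -0.081 ] rows>= 2.2 q [  4.7   9.  101.1   4.5  49.1  27.7] t 2.2 w 66.4
```

```bash
sed -i 's/KM=np.array(.*/KM=np.array([621.0,105.0,97.9])/' g.py
python3 -m creep '[{"translation":[0.1,0.62,-2.9],"delta_rot":[0.0106,-0.0205,-0.027]},{"translation":[0.08,0.62,-2.9],"delta_rot":[0.0106,-0.0205,-0.027]},{"translation":[0.06,0.62,-2.9],"delta_rot":[0.0106,-0.0205,-0.027]},{"translation":[0,0,0],"delta_rot":[0,0,0]}]'
python3 -c "
from g import *
plan(KM+80*nn,faceR(42))
grab('wrist','w2');grab('side','s2')
crop('s2',220,170,380,290,5,1.8)
z=load('s2')
for h in (0,34): print(proj(z,KM+h*nn))"
```

```text
time_s: 2.53
ee_pos: [582.2, 97.8, 163.9]
ee_rot: [132.0, 66.1, 12.2]
force: [-1.8, 0.3, -1.3]
gripper_width: 66.0
d cm [0.572 0.023 0.654] rot [ 0.004  -0.0179 -0.0065] rows>= 0.2 q [  7.4  12.9 112.    3.8  31.3  34.3] t 2.53 w 66.0
[299.32603389 248.92435435]
[305.07100358 240.54151656]
```

View pics/w2.png

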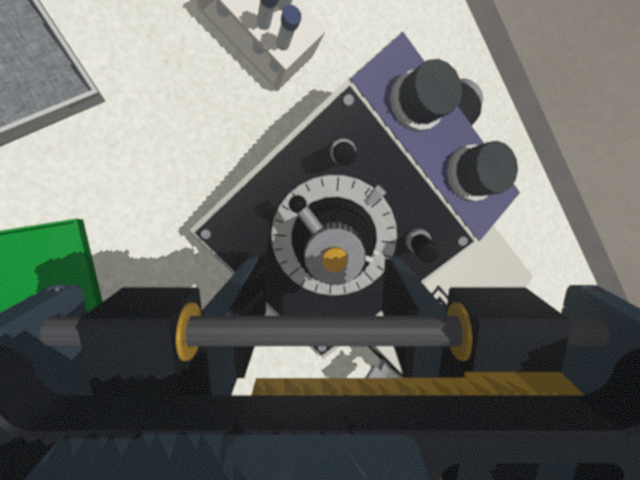

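View pics/s2_c220_170.png

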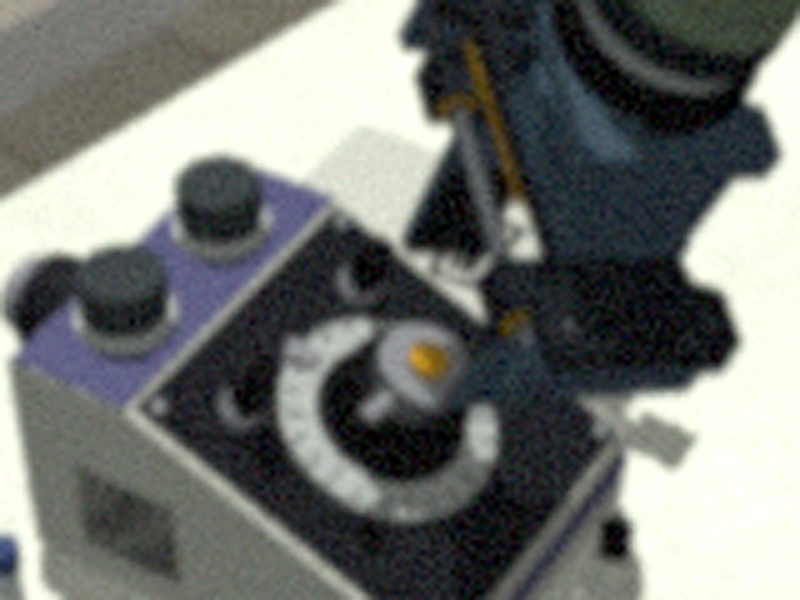

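```bash
python3 - <<'E'
from g import *
z=load("w2"); c,dm,a=spindle(z,(310,235,365,280)); print(c,dm,a, pt(z,*c,dm).round(1),"plane",plane(z,*c,KM+34*nn,nn).round(1),"expect",(KM+34*nn).round(1))
f=[pt(z,u,v) for u,v in [(280,280),(345,282)]]; print([((p-KM)@nn).round(1) for p in f])
plan(KM+80*nn,faceR(42)); plan(KM+9*nn,faceR(42))
E
```

```text
[334.21113689 258.84918794] 212.19333 431 [607.2 102.7 128.6] plane [607.1 102.8 128.9] expect [606.9 102.  128.7]
[np.float64(-17.3), np.float64(28.6)]
d cm [-0.002  0.007 -0.03 ] rot [ 0.0028 -0.005  -0.0069] rows>= 0.1 q [  7.3  12.7 111.3   3.8  31.4  34.2] t 2.63 w 65.8
d cm [ 2.935  0.623 -6.465] rot [ 0.0028 -0.005  -0.0069] rows>= 1.7 q [  7.3  12.7 111.3   3.8  31.4  34.2] t 2.63 w 65.8
```

The arm is at the hover, centred within about 0.7 mm. The lever, at (298,203) in the w2 picture, is clear of the finger line. I descend and grip.

```bash
sed -i 's/KM=np.array(.*/KM=np.array([621.1,105.5,97.9])/' g.py
python3 -m creep '[{"translation":[0.74,0.17,-1.62],"delta_rot":[0,0,0]},{"translation":[0.74,0.17,-1.62],"delta_rot":[0,0,0]},{"translation":[0.74,0.17,-1.62],"delta_rot":[0,0,0]},{"translation":[0.74,0.17,-1.62],"delta_rot":[0,0,0]},{"translation":[0,0,0],"delta_rot":[0,0,0]}]'
python3 -c "
from g import *
plan(KM+9*nn,faceR(42)); print(state()[0]['force'])"
```

```text
time_s: 3.05
ee_pos: [619.7, 104.8, 106.0]
ee_rot: [131.8, 65.2, 12.0]
force: [-0.4, -0.2, 0.9]
gripper_width: 65.9
d cm [-0.234 -0.009  0.008] rot [ 0.0024 -0.0032 -0.0062] rows>= 0.1 q [  7.6  19.9 112.3   4.7  23.2  33.5] t 3.05 w 65.9
[-0.44734118 -0.18231979  0.92449838]
```

```bash

python3 -m creep '[{"translation":[-0.1,0,0],"delta_rot":[0,0,0]},{"translation":[0,0,0],"delta_rot":[0,0,0]},{"translation":[0,0,0],"delta_rot":[0,0,0]}]' -0.2 15
python3 -c "
from g import *
plan(KM+9*nn,faceR(42)); print(state()[0]['force']);plan(KM+9*nn,faceR(-24),KM+9*nn,faceR(42))"
```

```text
time_s: 3.3
ee_pos: [617.2, 105.6, 107.8]
ee_rot: [131.9, 65.1, 12.1]
force: [-1.5, 1.4, -1.2]
gripper_width: 55.5
d cm [ 0.018 -0.084 -0.17 ] rot [ 0.0014 -0.0018 -0.0065] rows>= 0.1 q [  7.7  19.6 112.5   4.7  23.1  33.5] t 3.3 w 55.5
[-1.51642343  1.41535502 -1.22770684]
d cm [0. 0. 0.] rot [-0.4764 -0.1     1.044 ] rows>= 9.4 q [  7.7  19.6 112.5   4.7  23.1  33.5] t 3.3 w 55.5
```

```bash

python3 -m creep '[{"translation":[0,0,0],"delta_rot":[-0.048,-0.01,0.105]},{"translation":[0,0,0],"delta_rot":[-0.048,-0.01,0.105]},{"translation":[0,0,0],"delta_rot":[-0.048,-0.01,0.105]},{"translation":[0,0,0],"delta_rot":[-0.048,-0.01,0.105]},{"translation":[0,0,0],"delta_rot":[-0.048,-0.01,0.105]}]'
python3 -m creep '[{"translation":[0,0,0],"delta_rot":[-0.048,-0.01,0.105]},{"translation":[0,0,0],"delta_rot":[-0.048,-0.01,0.105]},{"translation":[0,0,0],"delta_rot":[-0.048,-0.01,0.105]},{"translation":[0,0,0],"delta_rot":[-0.048,-0.01,0.105]},{"translation":[0,0,0],"delta_rot":[-0.048,-0.01,0.105]}]'
python3 -m creep '[{"translation":[0,0,0],"delta_rot":[0,0,0]}]'
python3 -c "
from g import *
plan(KM+9*nn,faceR(-24)); print(state()[0]['force'],state()[0]['torque'])
grab('wrist','w3');crop('w3',220,130,420,280,4,2)"
```

```text
time_s: 3.72
ee_pos: [616.0, 105.9, 107.2]
ee_rot: [98.1, 65.3, 11.8]
force: [-5.0, 2.7, 0.7]
gripper_width: 55.7
time_s: 4.13
ee_pos: [614.9, 105.6, 106.6]
ee_rot: [64.6, 65.4, 11.5]
force: [-6.9, 1.2, 1.9]
gripper_width: 55.4
time_s: 4.22
ee_pos: [614.9, 105.5, 106.6]
ee_rot: [64.7, 65.4, 11.5]
force: [-6.3, 0.6, 1.7]
gripper_width: 55.2
d cm [ 0.245 -0.08  -0.058] rot [ 0.0109 -0.0042 -0.015 ] rows>= 0.2 q [  7.9  19.5 112.7   3.8  23.2 -32.1] t 4.22 w 55.2
[-6.33696079  0.63959213  1.74888612] [0.3161313  0.88363552 0.30684421]
```

View pics/w3_c220_130.png

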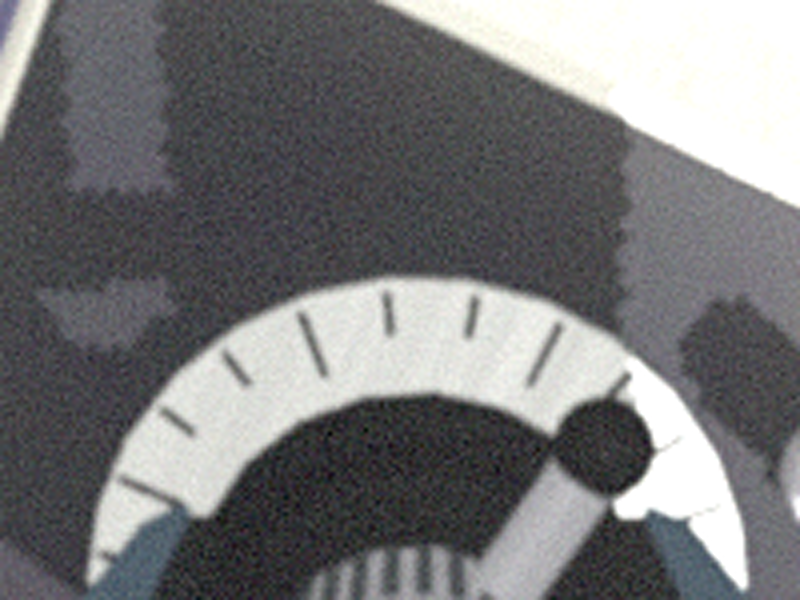

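```bash

python3 -m creep '[{"translation":[0,0,0],"delta_rot":[0,0,0]},{"translation":[0,0,0],"delta_rot":[0,0,0]}]' 0.4
python3 -m creep '[{"translation":[-0.65,-0.14,1.45],"delta_rot":[0,0,0]},{"translation":[-0.65,-0.14,1.45],"delta_rot":[0,0,0]},{"translation":[-0.65,-0.14,1.45],"delta_rot":[0,0,0]},{"translation":[-0.65,-0.14,1.45],"delta_rot":[0.044,0.01,-0.097]},{"translation":[-0.65,-0.14,1.45],"delta_rot":[0.044,0.01,-0.097]}]'
python3 -m creep '[{"translation":[-0.4,-0.09,0.9],"delta_rot":[0.044,0.01,-0.097]},{"translation":[-0.4,-0.09,0.9],"delta_rot":[0.044,0.01,-0.097]},{"translation":[-0.4,-0.09,0.9],"delta_rot":[0.044,0.01,-0.097]},{"translation":[0,0,0],"delta_rot":[0,0,0]}]'
python3 -c "
from g import *
plan(KM+90*nn,faceR(6))
grab('wrist','w4');crop('w4',220,130,420,280,4,2)"
```

```text
time_s: 4.43
ee_pos: [618.0, 105.5, 107.9]
ee_rot: [64.7, 65.0, 11.3]
force: [-0.1, -0.5, 0.2]
gripper_width: 63.0
time_s: 4.85
ee_pos: [585.1, 98.3, 180.7]
ee_rot: [77.4, 65.1, 11.4]
force: [-0.0, -0.7, -0.0]
gripper_width: 64.2
time_s: 5.18
ee_pos: [574.0, 95.7, 209.2]
ee_rot: [95.8, 65.1, 11.6]
force: [-0.4, -0.2, 0.2]
gripper_width: 63.4
d cm [ 0.988  0.197 -2.975] rot [ 0.0019 -0.001   0.0001] rows>= 0.8 q [  7.3   9.1 109.8   3.1  36.3  -0.6] t 5.18 w 63.4
```

View pics/w4_c220_130.png

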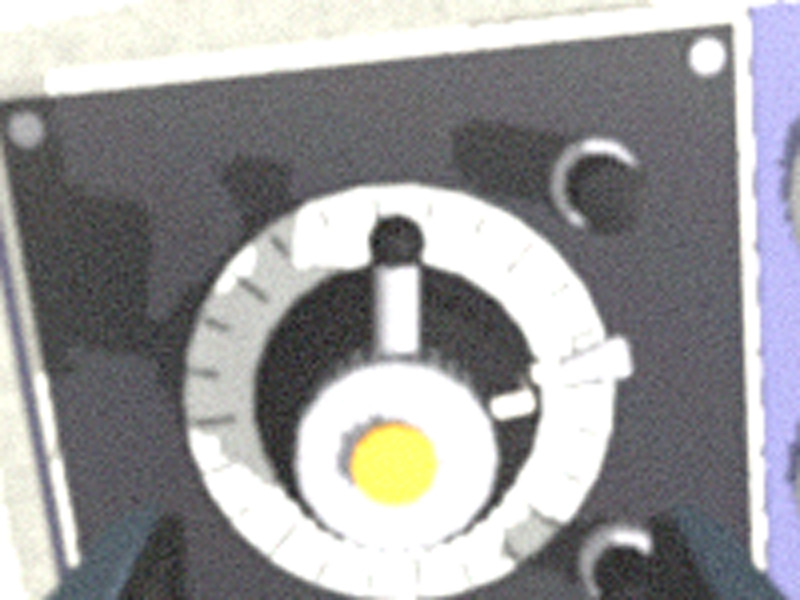

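```bash
python3 - <<'E'
from g import *
z=load("w4")
c,dm,a=spindle(z,(300,225,340,265)); print(c, plane(z,*c,KM+34*nn,nn).round(1),(KM+34*nn).round(1), pt(z,*c,dm).round(1))
for nm,x,y,h in [("nose",537,377,-12),("clip mid",580,367,-12),("clip out",628,355,-12),("ptr in",495,410,9),("ptr out",531,400,9),("ball",396,242,20),("lev mid",399,300,20)]:
    print(nm,ang(z,220+x/4,130+y/4,h))
crop("w4",325,205,385,245,12,1.5)
E
```

```text
[318.12913907 245.66887417] [606.5 102.5 128.5] [607.  102.5 128.7] [606.5 102.5 128.4]
nose (np.float64(-3.7), np.float64(31.8))
clip mid (np.float64(-4.6), np.float64(41.6))
clip out (np.float64(-5.4), np.float64(52.7))
ptr in (np.float64(-3.7), np.float64(21.0))
ptr out (np.float64(-5.5), np.float64(28.8))
ball (np.float64(-83.9), np.float64(40.7))
lev mid (np.float64(-82.8), np.float64(29.3))
```

View pics/w4_c325_205.png

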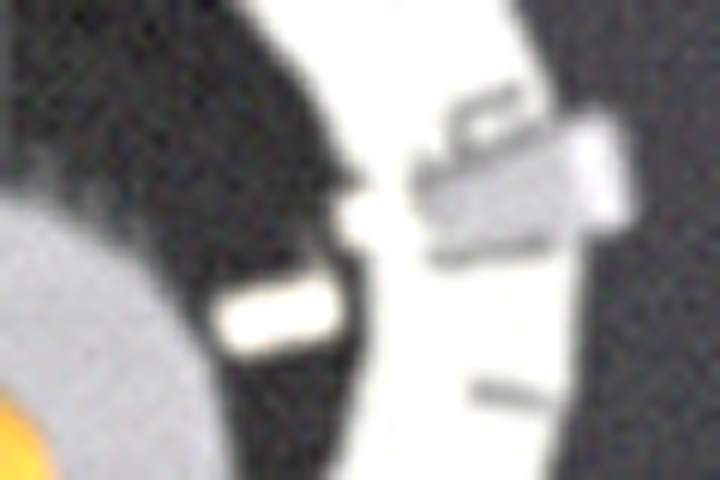

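```bash
python3 - <<'E'
from g import *
z=load("w4")
for nm,x,y,h in [("nose",418,195,-12),("clip mid",500,185,-12),("clip out",570,178,-12),("ptr in",215,325,9),("ptr out",340,302,9),("skirt in",340,225,-9),("skirt mid",365,217,-9),("skirt",400,215,-9)]:
    print(nm,ang(z,325+x/12,205+y/12,h))
E
```

```text
nose (np.float64(-6.6), np.float64(37.2))
clip mid (np.float64(-5.9), np.float64(43.3))
clip out (np.float64(-5.2), np.float64(48.6))
ptr in (np.float64(-5.1), np.float64(20.3))
ptr out (np.float64(-5.0), np.float64(29.2))
skirt in (np.float64(-6.3), np.float64(30.9))
skirt mid (np.float64(-6.6), np.float64(32.8))
skirt (np.float64(-6.0), np.float64(35.4))
```

```bash
python3 -c "
from g import *
plan(KM+27*nn,faceR(6))"
```

```text
d cm [ 3.623  0.746 -8.558] rot [ 0.0039 -0.0025 -0.0036] rows>= 2.3 q [  7.3   9.2 109.9   3.1  36.2  -0.8] t 5.23 w 64.3
```

```bash

python3 -m creep '[{"translation":[0.95,0.19,-2.1],"delta_rot":[0,0,0]},{"translation":[0.95,0.19,-2.1],"delta_rot":[0,0,0]},{"translation":[0.95,0.19,-2.1],"delta_rot":[0,0,0]},{"translation":[0.75,0.18,-2.2],"delta_rot":[0,0,0]},{"translation":[0,0,0],"delta_rot":[0,0,0]}]'
python3 -c "
from g import *
plan(KM+27*nn,faceR(6)); print(state()[0]['force'])"
```

```text
time_s: 5.65
ee_pos: [607.7, 103.1, 116.0]
ee_rot: [95.7, 65.8, 11.8]
force: [0.4, 0.5, -0.1]
gripper_width: 64.0
d cm [0.218 0.001 0.636] rot [ 0.0054 -0.0138 -0.0041] rows>= 0.2 q [  7.7  18.4 112.6   4.   25.   -1.7] t 5.65 w 64.0
[ 0.41725912  0.53425021 -0.07320763]
```

```bash

python3 -m creep '[{"translation":[0,0,0],"delta_rot":[0,0,0]}]'
python3 -c "
from g import *
plan(KM+27*nn,faceR(6)); print(state()[0]['force'])"
```

```text
time_s: 5.73
ee_pos: [608.4, 103.2, 119.4]
ee_rot: [95.7, 65.6, 11.8]
force: [0.4, -0.0, -0.2]
gripper_width: 63.8
d cm [ 0.152 -0.009  0.298] rot [ 0.0044 -0.0099 -0.0033] rows>= 0.1 q [  7.7  18.1 112.5   4.   25.1  -1.6] t 5.73 w 63.8
[ 0.39051107 -0.01757642 -0.20870845]
```

```bash

python3 -m creep '[{"translation":[0,0,0.1],"delta_rot":[0,0,0]},{"translation":[0,0,0],"delta_rot":[0,0,0]}]'
python3 -c "
from g import *
plan(KM+27*nn,faceR(6)); print(state()[0]['force'])"
```

```text
time_s: 5.9
ee_pos: [609.3, 103.3, 123.4]
ee_rot: [95.7, 65.3, 11.7]
force: [0.7, 0.0, 0.2]
gripper_width: 63.9
d cm [ 0.067 -0.018 -0.107] rot [ 0.0033 -0.0048 -0.0023] rows>= 0.1 q [  7.7  17.8 112.3   3.9  25.3  -1.5] t 5.9 w 63.9
[0.6825014  0.00203101 0.2289463 ]
```

```bash

python3 -m creep '[{"translation":[0.03,0,-0.1],"delta_rot":[0,0,0]},{"translation":[0,0,0],"delta_rot":[0,0,0]},{"translation":[0,0,0],"delta_rot":[0,0,0]},{"translation":[0,0,0],"delta_rot":[0,0,0]}]' -0.5 20
python3 -c "
from g import *
plan(KM+27*nn,faceR(6)); print(state()[0]['force'],state()[0]['torque']@nn)"
```

```text
time_s: 6.23
ee_pos: [609.2, 103.3, 121.3]
ee_rot: [95.7, 65.4, 11.7]
force: [4.2, -0.6, 3.1]
gripper_width: 40.2
d cm [ 0.075 -0.018  0.109] rot [ 0.0032 -0.0062 -0.0018] rows>= 0.1 q [  7.7  18.  112.4   4.   25.1  -1.5] t 6.23 w 40.2
[ 4.20872732 -0.60118687  3.12730735] -0.015459884292441772
```

```bash

python3 -m creep '[{"translation":[0,0,0],"delta_rot":[0.043,0.009,-0.0943]},{"translation":[0,0,0],"delta_rot":[0.043,0.009,-0.0943]},{"translation":[0,0,0],"delta_rot":[0.043,0.009,-0.0943]},{"translation":[0,0,0],"delta_rot":[0.043,0.009,-0.0943]},{"translation":[0,0,0],"delta_rot":[0.043,0.009,-0.0943]}]'
python3 -m creep '[{"translation":[0,0,0],"delta_rot":[0.043,0.009,-0.0943]},{"translation":[0,0,0],"delta_rot":[0.043,0.009,-0.0943]},{"translation":[0,0,0],"delta_rot":[0.043,0.009,-0.0943]},{"translation":[0,0,0],"delta_rot":[0.043,0.009,-0.0943]},{"translation":[0,0,0],"delta_rot":[0.043,0.009,-0.0943]}]'
python3 -c "
from g import *
plan(KM+27*nn,faceR(6+65)); print(state()[0]['force'],state()[0]['torque']@nn)"
python3 -m creep '[{"translation":[0,0,0],"delta_rot":[0.043,0.009,-0.0943]},{"translation":[0,0,0],"delta_rot":[0.0215,0.0045,-0.047]},{"translation":[0,0,0],"delta_rot":[0,0,0]}]'
python3 -c "
from g import *
plan(KM+27*nn,faceR(6+71.6)); print(state()[0]['force'],state()[0]['torque']@nn)"
```

```text
time_s: 6.65
ee_pos: [609.9, 103.3, 121.7]
ee_rot: [126.3, 65.3, 12.2]
force: [1.3, -1.0, 0.7]
gripper_width: 39.3
time_s: 7.07
ee_pos: [610.4, 103.0, 121.9]
ee_rot: [156.2, 65.1, 12.5]
force: [1.4, -1.4, 1.6]
gripper_width: 39.4
d cm [-0.05   0.018  0.045] rot [ 0.0346  0.0065 -0.0871] rows>= 0.8 q [  7.4  18.  112.5   5.2  24.8  56.9] t 7.07 w 39.4
[ 1.40010164 -1.39326062  1.61141473] 0.5675512577749475
time_s: 7.32
ee_pos: [610.7, 103.0, 122.2]
ee_rot: [165.0, 65.0, 12.6]
force: [2.7, -3.1, 3.0]
gripper_width: 39.7
d cm [-0.078  0.019  0.022] rot [ 0.0184  0.0048 -0.0536] rows>= 0.5 q [  7.4  17.9 112.5   5.3  24.7  65.5] t 7.32 w 39.7
[ 2.69319106 -3.11183014  2.97722865] 0.17573833220995166
```

```bash

python3 -m creep '[{"translation":[0,0,0],"delta_rot":[0.0215,0.0045,-0.047]},{"translation":[0,0,0],"delta_rot":[0,0,0]}]'
python3 -c "
from g import *
plan(KM+27*nn,faceR(6+71.6)); print(state()[0]['force'],state()[0]['torque']@nn)"
python3 -m creep '[{"translation":[0,0,0],"delta_rot":[0.0215,0.0045,-0.047]},{"translation":[0,0,0],"delta_rot":[0,0,0]}]'
python3 -c "
from g import *
plan(KM+27*nn,faceR(6+71.6)); print(state()[0]['force'],state()[0]['torque']@nn)
grab('wrist','w5');crop('w5',220,130,420,280,4,2)"
```

```text
time_s: 7.48
ee_pos: [610.8, 102.9, 122.2]
ee_rot: [168.0, 64.9, 12.6]
force: [3.3, -4.5, 3.1]
gripper_width: 39.7
d cm [-0.082  0.026  0.019] rot [-0.0029  0.0006 -0.0076] rows>= 0.1 q [  7.3  17.9 112.5   5.4  24.7  68.3] t 7.48 w 39.7
[ 3.32217935 -4.49051335  3.13772195] 0.3057463972694129
time_s: 7.65
ee_pos: [610.9, 102.9, 122.3]
ee_rot: [170.9, 64.9, 12.6]
force: [3.4, -4.8, 2.8]
gripper_width: 39.6
d cm [-0.101  0.028  0.01 ] rot [-0.0245 -0.0032  0.0391] rows>= 0.4 q [  7.3  17.9 112.5   5.4  24.6  71.2] t 7.65 w 39.6
[ 3.39436087 -4.75710788  2.75049419] 0.3293047208109972
```

View pics/w5.png

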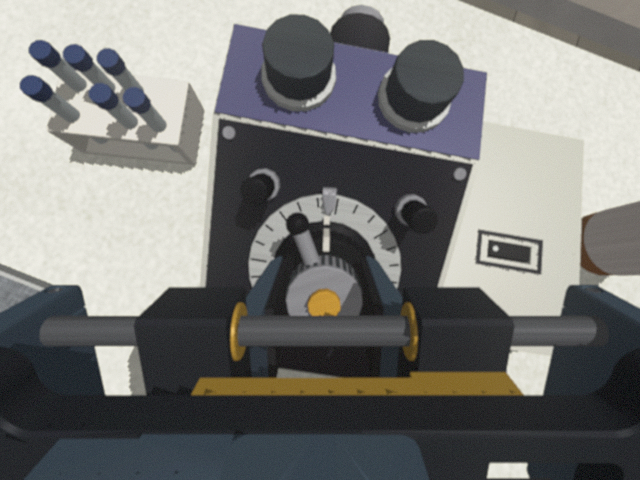

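```bash
python3 - <<'E'
from g import *
z=load("w5")
for nm,u,v,h in [("ball",297,222,20),("lev",307,246,20),("nose",328,213,-12),("clipout",330,190,-12),("ptr",327,247,9),("ptr",326,220,-9)]: print(nm,ang(z,u,v,h))
crop("w5",270,170,390,260,6.6,2)
E
```

```text
ball (np.float64(-28.0), np.float64(41.7))
lev (np.float64(-26.7), np.float64(28.0))
nose (np.float64(-5.2), np.float64(37.5))
clipout (np.float64(-5.2), np.float64(51.4))
ptr (np.float64(-4.0), np.float64(22.8))
ptr (np.float64(-6.8), np.float64(33.8))
```

View pics/w5_c270_170.png

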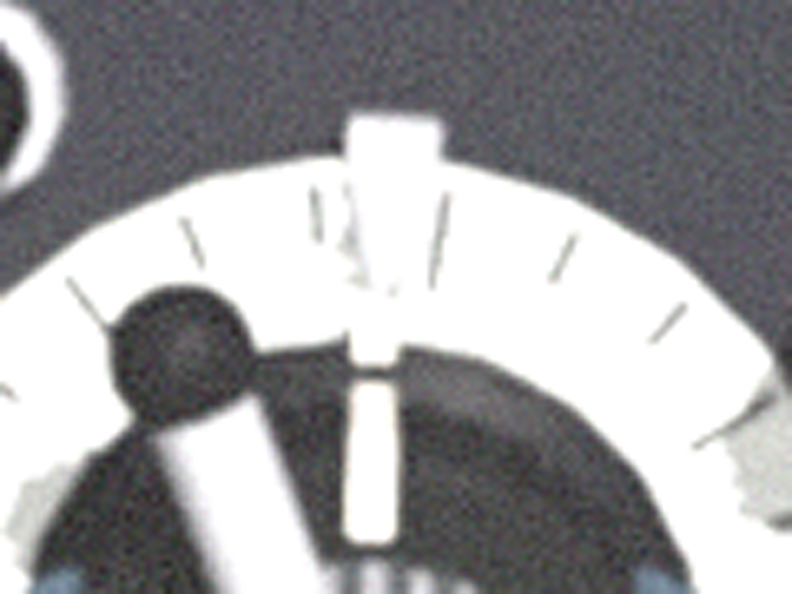

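The knob is still on the index, but the lever has moved only about 56° (−84 to −27.5), so the grip slipped. Either it is at the stop or 20 N was too little. I grip harder and turn further.

```bash

python3 -m creep '[{"translation":[0,0,0],"delta_rot":[0,0,0]},{"translation":[0,0,0],"delta_rot":[0,0,0]}]' -0.6 50
python3 -c "
from g import *
s=state()[0];print(s['force'],s['torque']@nn,s['gripper_width'])"
python3 -m creep '[{"translation":[0,0,0],"delta_rot":[0.0215,0.0045,-0.047]},{"translation":[0,0,0],"delta_rot":[0.0215,0.0045,-0.047]},{"translation":[0,0,0],"delta_rot":[0.0,0,0]}]'
python3 -c "
from g import *
s=state()[0];print(s['force'],s['torque']@nn,s['gripper_width'])
plan(KM+27*nn,faceR(6+71.6))
grab('wrist','w6');crop('w6',270,170,390,260,6.6,2)"
```

```text
time_s: 7.87
ee_pos: [610.9, 102.9, 122.3]
ee_rot: [170.9, 64.9, 12.6]
force: [3.3, -4.5, 2.1]
gripper_width: 38.8
[ 3.331528   -4.53947111  2.14986677] 0.376160271309473 38.83432228650288
time_s: 8.12
ee_pos: [610.6, 102.6, 122.2]
ee_rot: [176.7, 64.9, 12.6]
force: [2.1, -5.0, 3.9]
gripper_width: 38.6
[ 2.09239224 -4.99921852  3.87893387] 0.9371622415908193 38.590344646882606
d cm [-0.067  0.055  0.022] rot [-0.0658 -0.0122  0.1302] rows>= 1.2 q [  7.3  17.9 112.6   5.4  24.6  77. ] t 8.12 w 38.6
```

View pics/w6_c270_170.png

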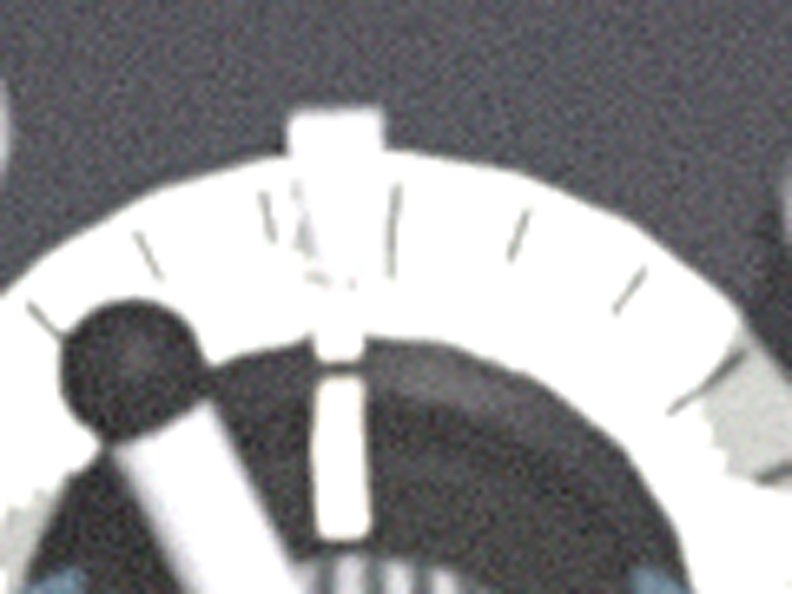

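```bash
python3 - <<'E'
from g import *
z=load("w6")
for nm,x,y,h in [("ball",133,370,20),("lev",205,500,20),("ptr",340,520,9),("nose",335,280,-12)]: print(nm,ang(z,270+x/6.6,170+y/6.6,h))
z=load("w5")
for nm,x,y,h in [("ball",180,355,20),("lev",235,490,20),("ptr",370,540,9),("nose",375,290,-12)]: print(nm,ang(z,270+x/6.6,170+y/6.6,h))
grab("side","s6"); grab("scene","c6"); crop('s6',200,150,360,270,5,1.8); crop("c6",270,150,430,270,5,1.8)
E
```

```text
ball (np.float64(-28.0), np.float64(40.6))
lev (np.float64(-26.8), np.float64(28.8))
ptr (np.float64(-5.8), np.float64(21.3))
nose (np.float64(-6.0), np.float64(37.4))
ball (np.float64(-28.2), np.float64(40.8))
lev (np.float64(-27.4), np.float64(29.1))
ptr (np.float64(-4.6), np.float64(19.9))
nose (np.float64(-6.3), np.float64(36.9))
```

View pics/s6_c200_150.png

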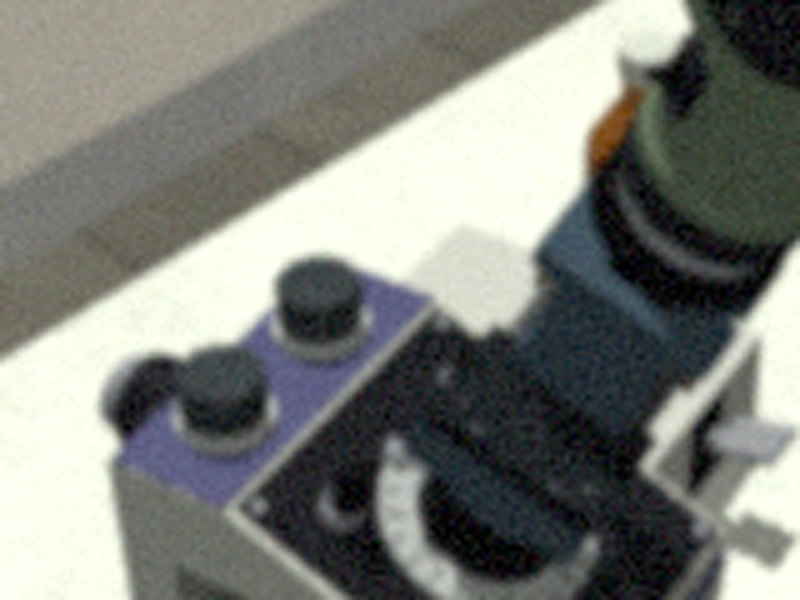

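View pics/c6_c270_150.png

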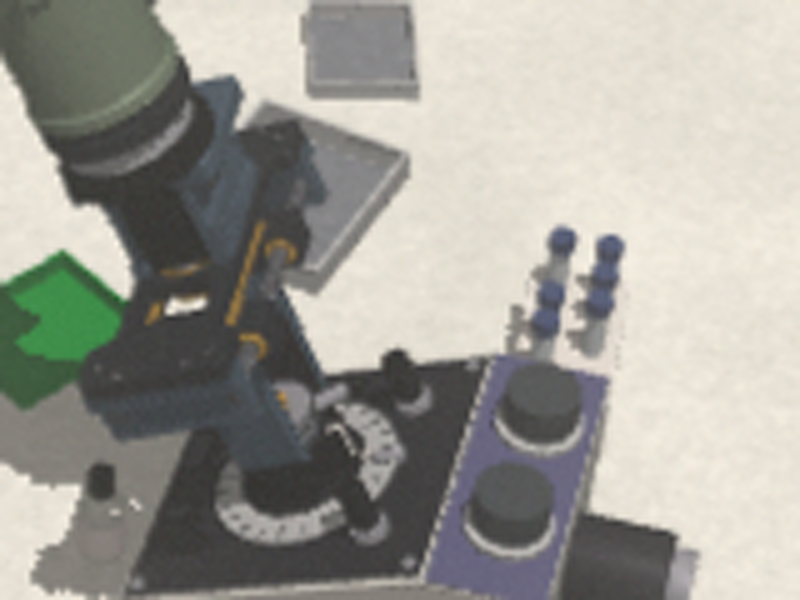

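Lever angle is −28.0° in both w5 (20 N) and w6 (50 N, 0.94 N m), with almost no side force. So the ring is hard against its stop, and the pads were slipping. I release and lift.

```bash

python3 -m creep '[{"translation":[0,0,0],"delta_rot":[0,0,0]},{"translation":[0,0,0],"delta_rot":[0,0,0]},{"translation":[0,0,0],"delta_rot":[0,0,0]}]' 0.35 20
python3 -m creep '[{"translation":[-0.65,-0.14,1.45],"delta_rot":[0,0,0]},{"translation":[-0.8,-0.17,1.8],"delta_rot":[0,0,0]},{"translation":[-0.8,-0.17,1.8],"delta_rot":[0,0,0]},{"translation":[-0.8,-0.17,1.8],"delta_rot":[0,0,0]},{"translation":[0,0,0],"delta_rot":[0,0,0]}]'
python3 -c "
from g import *
plan(KM+90*nn,faceR(83))
grab('wrist','w7');crop('w7',240,130,400,250,5,1.7)
# press plan
pad=np.array([596.9,-38.4,52.3]); ex=np.array([np.cos(psi),np.sin(psi),0]); 
P0=np.array([690.4,-18.7,62])
z=load('w1')
print('paddle expected', plane(z,331,247,(0,0,52)), (plane(z,331,247,(0,0,52))-P0)@ex,(plane(z,331,247,(0,0,52))-P0)@ey)
plan(np.array([595,-38,110]),toolR([0,0,-1],ex))
"
```

```text
time_s: 8.52
ee_pos: [607.9, 103.5, 119.9]
ee_rot: [177.3, 65.3, 13.0]
force: [1.0, 0.1, -0.8]
gripper_width: 56.2
time_s: 8.93
ee_pos: [578.8, 97.2, 192.5]
ee_rot: [177.2, 64.8, 12.9]
force: [1.0, -0.2, 0.1]
gripper_width: 61.7
d cm [ 0.509  0.047 -1.303] rot [-0.0311 -0.0038  0.0483] rows>= 0.5 q [  7.1  10.5 110.9   4.5  33.6  78.2] t 8.93 w 61.7
paddle expected [596.87156448 -38.46379098  52.        ] -95.59370820863218 -0.13651348406015398
d cm [  1.64  -13.515  -8.07 ] rot [-0.3984  0.2687  1.478 ] rows>= 12.7 q [  7.   10.6 111.    4.5  33.6  78.2] t 8.98 w 61.6
```

View pics/w7_c240_130.png

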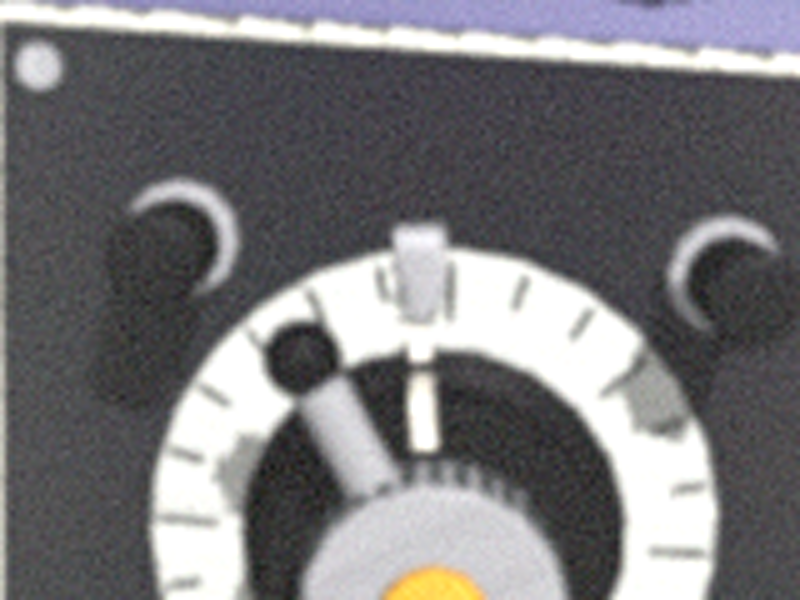

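Knob pointer (422,410 in the crop) stands opposite the nose. The lever turned only 56° rather than 71.6°, so I'll do one independent check of the stop: re-grip from another jaw angle (about 40°) and try to tighten again.

```bash

python3 -m creep '[{"translation":[0.1,0,-0.3],"delta_rot":[-0.044,-0.009,0.096]},{"translation":[0.1,0,-0.3],"delta_rot":[-0.044,-0.009,0.096]},{"translation":[0.1,0,-0.3],"delta_rot":[-0.044,-0.009,0.096]},{"translation":[0.1,0,-0.3],"delta_rot":[-0.044,-0.009,0.096]},{"translation":[0.1,0,-0.3],"delta_rot":[-0.044,-0.009,0.096]}]'
python3 -m creep '[{"translation":[0,0,0],"delta_rot":[-0.044,-0.009,0.096]},{"translation":[0,0,0],"delta_rot":[-0.044,-0.009,0.096]},{"translation":[0,0,0],"delta_rot":[0,0,0]},{"translation":[0,0,0],"delta_rot":[0,0,0]}]'
python3 -c "
from g import *
plan(KM+27*nn,faceR(40))"
```

```text
time_s: 9.4
ee_pos: [582.8, 97.0, 171.9]
ee_rot: [146.3, 65.6, 12.6]
force: [0.5, 0.1, -0.2]
gripper_width: 61.8
time_s: 9.73
ee_pos: [583.0, 97.0, 172.6]
ee_rot: [134.3, 65.6, 12.3]
force: [0.2, 0.1, 0.1]
gripper_width: 61.9
d cm [ 2.696  0.62  -5.024] rot [-0.0288 -0.0168  0.0611] rows>= 1.4 q [  7.2  12.3 111.6   4.   31.9  36.3] t 9.73 w 61.9
```

```bash

python3 -m creep '[{"translation":[0.9,0.21,-1.7],"delta_rot":[0,0,0]},{"translation":[0.9,0.21,-1.7],"delta_rot":[0,0,0]},{"translation":[0.9,0.2,-1.5],"delta_rot":[0,0,0]},{"translation":[0,0,0],"delta_rot":[0,0,0]},{"translation":[0,0,0],"delta_rot":[0,0,0]}]'
python3 -m creep '[{"translation":[0,0,0],"delta_rot":[0,0,0]},{"translation":[0,0,0],"delta_rot":[0,0,0]},{"translation":[0,0,0],"delta_rot":[0,0,0]},{"translation":[0,0,0],"delta_rot":[0,0,0]},{"translation":[0,0,0],"delta_rot":[0,0,0]}]' -0.6 50
python3 -c "
from g import *
plan(KM+27*nn,faceR(40)); s=state()[0]; print(s['force'],s['torque']@nn)"
```

```text
time_s: 10.15
ee_pos: [609.9, 103.0, 123.8]
ee_rot: [134.3, 65.6, 12.3]
force: [-0.3, -0.5, -0.6]
gripper_width: 61.7
time_s: 10.57
ee_pos: [609.2, 103.7, 125.6]
ee_rot: [134.4, 65.5, 12.4]
force: [-4.7, 3.2, 3.4]
gripper_width: 38.6
d cm [ 0.077 -0.055 -0.323] rot [-0.0293 -0.0158  0.0594] rows>= 0.6 q [  7.5  17.7 112.    4.6  26.   35.8] t 10.57 w 38.6
[-4.71139217  3.15566544  3.43881153] -0.06814760905407147
```

```bash

python3 -m creep '[{"translation":[0,0,0],"delta_rot":[0.03,0.006,-0.066]},{"translation":[0,0,0],"delta_rot":[0.03,0.006,-0.066]},{"translation":[0,0,0],"delta_rot":[0.03,0.006,-0.066]},{"translation":[0,0,0],"delta_rot":[0,0,0]}]'
python3 -c "
from g import *
plan(KM+27*nn,faceR(40)); s=state()[0]; print(s['force'],s['torque']@nn)
grab('wrist','w8');crop('w8',240,130,400,250,5,1.7)"
```

```text
time_s: 10.9
ee_pos: [609.0, 102.9, 125.5]
ee_rot: [146.6, 65.5, 12.3]
force: [-6.0, -1.0, 4.1]
gripper_width: 38.6
d cm [ 0.094  0.029 -0.313] rot [-0.1166 -0.0333  0.2543] rows>= 2.3 q [  7.5  17.7 112.1   4.6  25.9  48. ] t 10.9 w 38.6
[-5.98898536 -0.9572071   4.13062612] 0.8030748543047249
```

View pics/w8_c240_130.png

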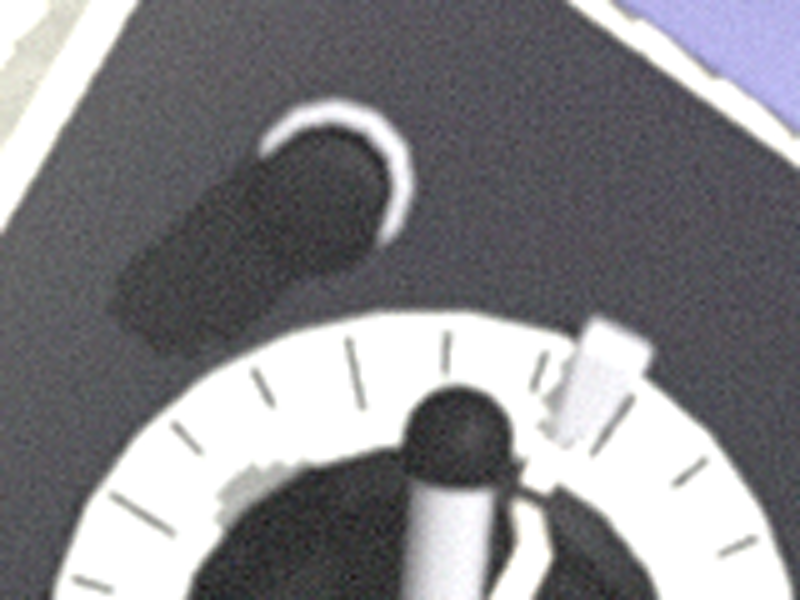

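```bash
python3 - <<'E'
from g import *
z=load("w8")
for nm,x,y,h in [("ball",460,437,20),("lev",448,540,20),("nose",565,440,-12),("skirtptr",545,470,-9),("ptr",538,545,9)]: print(nm,ang(z,240+x/5,130+y/5,h))
E
```

```text
ball (np.float64(-27.3), np.float64(41.0))
lev (np.float64(-27.1), np.float64(29.8))
nose (np.float64(-4.7), np.float64(37.5))
skirtptr (np.float64(-6.1), np.float64(33.6))
ptr (np.float64(-5.7), np.float64(29.1))
```

Lever again stays at −27.3° under 0.8 N m, so the stop is confirmed. I release and go to the paddle.

```bash

python3 -m creep '[{"translation":[0,0,0],"delta_rot":[0,0,0]},{"translation":[0,0,0],"delta_rot":[0,0,0]},{"translation":[0,0,0],"delta_rot":[0,0,0]}]' 0.35 20
python3 -m creep '[{"translation":[-0.65,-0.14,1.45],"delta_rot":[0,0,0]},{"translation":[-0.8,-0.17,1.8],"delta_rot":[0,0,0]},{"translation":[-0.8,-0.17,1.8],"delta_rot":[0,0,0]},{"translation":[-0.8,-0.17,1.8],"delta_rot":[0,0,0]},{"translation":[0,0,0],"delta_rot":[0,0,0]}]'
python3 -c "
from g import *
ex=np.array([np.cos(psi),np.sin(psi),0]); plan(np.array([595,-38.7,110]),toolR([0,0,-1],ex))
grab('wrist','w9');crop('w9',240,130,400,250,5,1.7)"
```

```text
time_s: 11.2
ee_pos: [611.0, 103.0, 125.8]
ee_rot: [146.8, 65.3, 12.4]
force: [-0.9, 0.3, 0.5]
gripper_width: 55.8
time_s: 11.62
ee_pos: [581.4, 96.6, 198.0]
ee_rot: [146.7, 64.9, 12.3]
force: [0.6, -0.1, 0.3]
gripper_width: 61.7
d cm [  1.361 -13.53   -8.8  ] rot [-0.2955  0.347   0.9657] rows>= 8.8 q [  7.1  10.4 110.1   3.9  34.6  48.8] t 11.62 w 61.7
```

View pics/w9_c240_130.png

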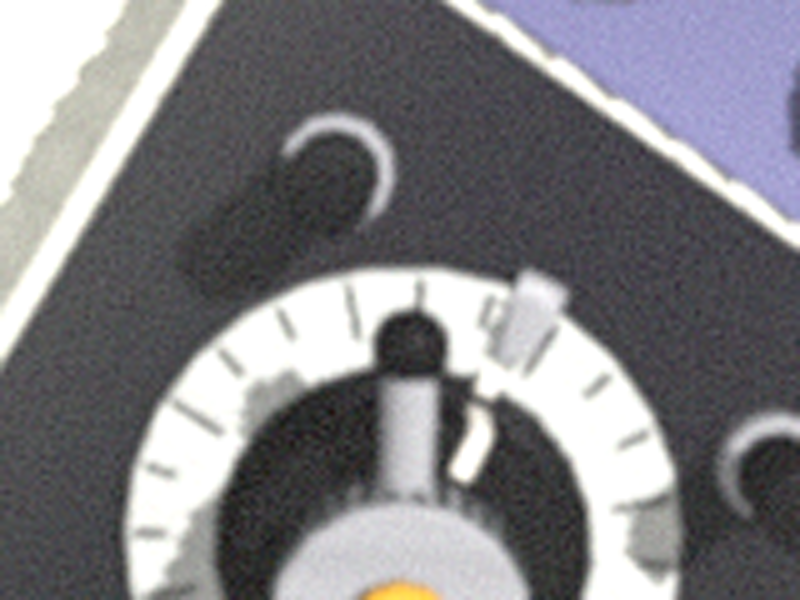

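```bash

python3 -m creep '[{"translation":[0.14,-2.2,0.3],"delta_rot":[-0.03,0.0347,0.0966]},{"translation":[0.14,-2.2,0],"delta_rot":[-0.03,0.0347,0.0966]},{"translation":[0.14,-2.2,0],"delta_rot":[-0.03,0.0347,0.0966]},{"translation":[0.14,-2.2,0],"delta_rot":[-0.03,0.0347,0.0966]},{"translation":[0.14,-2.2,0],"delta_rot":[-0.03,0.0347,0.0966]}]' -1 20
python3 -m creep '[{"translation":[0.14,-1.2,-1.5],"delta_rot":[-0.03,0.0347,0.0966]},{"translation":[0.14,-1.2,-1.5],"delta_rot":[-0.03,0.0347,0.0966]},{"translation":[0.14,0,-1.5],"delta_rot":[-0.03,0.0347,0.0966]},{"translation":[0.14,0,-1.5],"delta_rot":[-0.03,0.0347,0.0966]},{"translation":[0.14,0,-1.5],"delta_rot":[-0.03,0.0347,0.0966]}]'
python3 -m creep '[{"translation":[0,0,0],"delta_rot":[0,0,0]},{"translation":[0,0,0],"delta_rot":[0,0,0]}]'
python3 -c "
from g import *
ex=np.array([np.cos(psi),np.sin(psi),0]); plan(np.array([595,-38.7,75]),toolR([0,0,-1],ex))
grab('wrist','w10');grab('side','s10');crop('s10',240,190,400,310,5,1.5)"
```

```text
time_s: 12.08
ee_pos: [587.0, -14.0, 195.2]
ee_rot: [131.7, 77.6, 25.9]
force: [0.8, 0.6, -0.1]
gripper_width: 30.9
time_s: 12.5
ee_pos: [594.1, -37.4, 119.1]
ee_rot: [-29.2, 89.3, -107.3]
force: [0.5, -0.1, 0.5]
gripper_width: 0.3
time_s: 12.67
ee_pos: [593.7, -36.3, 119.4]
ee_rot: [-31.3, 89.5, -109.7]
force: [1.4, -0.2, 1.3]
gripper_width: 0.4
d cm [ 0.134 -0.239 -4.445] rot [ 0.009  -0.0032  0.0036] rows>= 1.1 q [ -4.3  25.   95.8  -0.6  59.3 -15.6] t 12.67 w 0.4
```

View pics/w10.png

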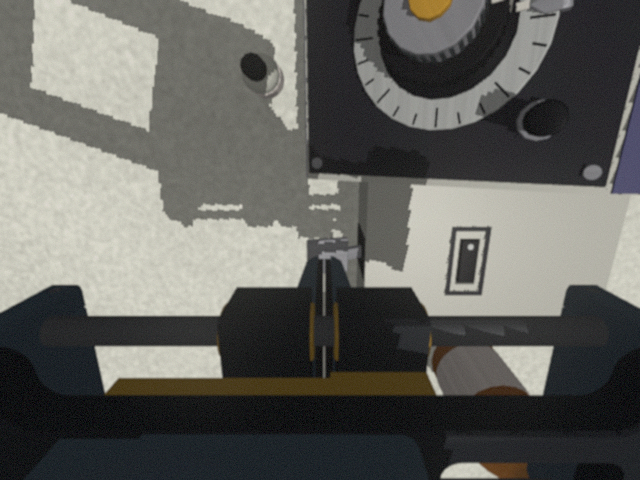

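View pics/s10_c240_190.png

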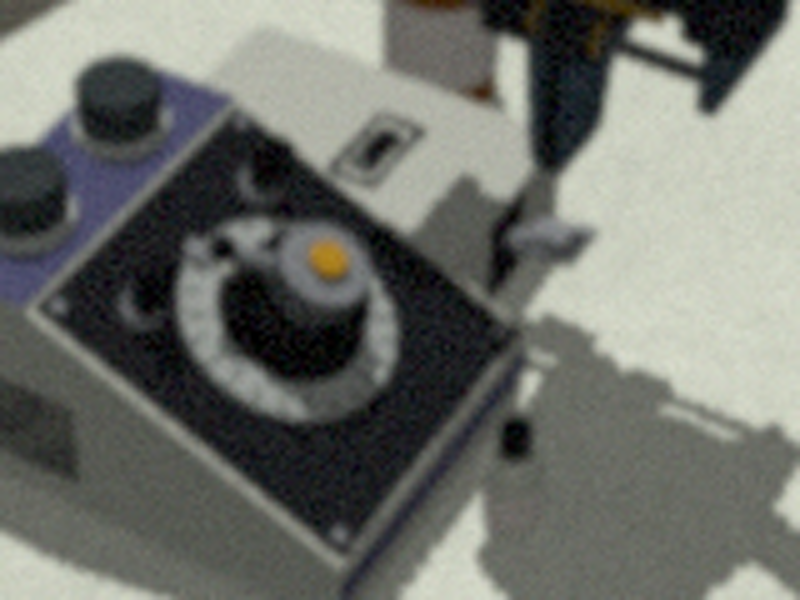

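```bash

python3 -m creep '[{"translation":[0.1,-0.24,-2.2],"delta_rot":[0.009,-0.003,0.004]},{"translation":[0,0,-2.0],"delta_rot":[0,0,0]},{"translation":[0,0,-1.0],"delta_rot":[0,0,0]},{"translation":[0,0,-0.5],"delta_rot":[0,0,0]},{"translation":[0,0,-0.4],"delta_rot":[0,0,0]}]'
python3 -m creep '[{"translation":[-0.15,-0.03,-0.5],"delta_rot":[0,0,0]},{"translation":[-0.15,-0.03,-0.5],"delta_rot":[0,0,0]},{"translation":[-0.1,-0.02,-0.5],"delta_rot":[0,0,0]},{"translation":[-0.1,-0.02,-0.4],"delta_rot":[0,0,0]},{"translation":[0,0,0],"delta_rot":[0,0,0]}]'
python3 -m creep '[{"translation":[0,0,0],"delta_rot":[0,0,0]},{"translation":[0,0,0],"delta_rot":[0,0,0]}]'
```

```text
time_s: 13.18
ee_pos: [594.9, -39.3, 61.0]
ee_rot: [62.6, 89.8, -15.5]
force: [-0.3, -0.2, 3.0]
gripper_width: 0.9
time_s: 13.6
ee_pos: [590.8, -40.2, 42.2]
ee_rot: [66.6, 89.7, -11.5]
force: [0.2, 0.0, 2.9]
gripper_width: 0.4
time_s: 13.77
ee_pos: [590.8, -40.2, 42.1]
ee_rot: [65.6, 89.7, -12.5]
force: [0.1, 0.1, 4.3]
gripper_width: 0.5
```

```bash

python3 -m creep '[{"translation":[0,0,-0.15],"delta_rot":[0,0,0]},{"translation":[0,0,-0.15],"delta_rot":[0,0,0]},{"translation":[0,0,0],"delta_rot":[0,0,0]}]'
python3 -m creep '[{"translation":[0,0,-0.15],"delta_rot":[0,0,0]},{"translation":[0,0,0],"delta_rot":[0,0,0]}]'
```

```text
time_s: 14.02
ee_pos: [590.9, -40.2, 41.6]
ee_rot: [65.8, 89.7, -12.2]
force: [-3.7, 0.3, 19.9]
gripper_width: 0.4
time_s: 14.18
ee_pos: [590.9, -40.2, 41.4]
ee_rot: [66.1, 89.6, -11.9]
force: [-6.9, -0.1, 27.0]
gripper_width: 0.4
```

Force rose to 27 N against the stop, so the lever is fully down. I lift and look.

```bash

python3 -m creep '[{"translation":[0,0,2],"delta_rot":[0,0,0]},{"translation":[0,0,3.5],"delta_rot":[0,0,0]},{"translation":[0,0,3.5],"delta_rot":[0,0,0]},{"translation":[2,0.3,2.5],"delta_rot":[0,0,0]},{"translation":[2,0.2,1],"delta_rot":[0,0,0]}]' 
python3 -m creep '[{"translation":[0,0,0],"delta_rot":[0,0,0]},{"translation":[0,0,0],"delta_rot":[0,0,0]}]' -0.2
python3 -c "
from g import *
ex=np.array([np.cos(psi),np.sin(psi),0]); plan(np.array([690.4,-18.7,130]),toolR([0,0,-1],ex))
grab('wrist','w11');grab('scene','c11');crop('c11',270,200,430,320,5,1.5)"
```

```text
time_s: 14.6
ee_pos: [631.3, -35.1, 166.5]
ee_rot: [70.4, 89.5, -7.7]
force: [0.6, 0.1, 0.6]
gripper_width: 0.4
time_s: 14.77
ee_pos: [630.2, -35.0, 161.8]
ee_rot: [58.4, 89.8, -19.7]
force: [-0.6, -0.4, -0.2]
gripper_width: 11.2
d cm [ 6.023  1.627 -3.178] rot [ 0.0009  0.0025 -0.0023] rows>= 1.7 q [ -4.2  25.8  87.7  -0.   66.3 -16.2] t 14.77 w 11.2
```

View pics/w11.png

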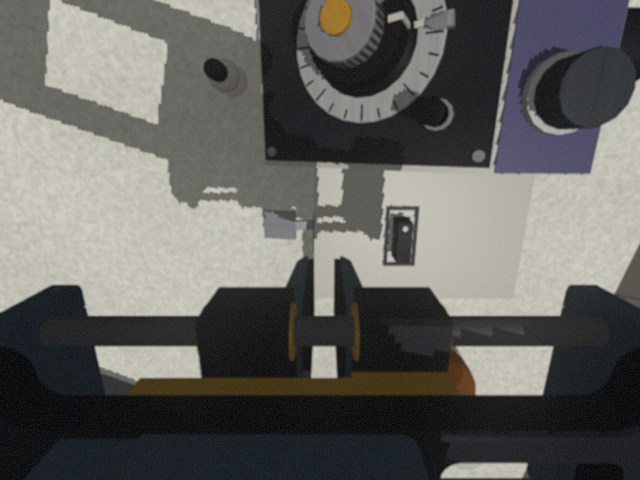

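View pics/c11_c270_200.png

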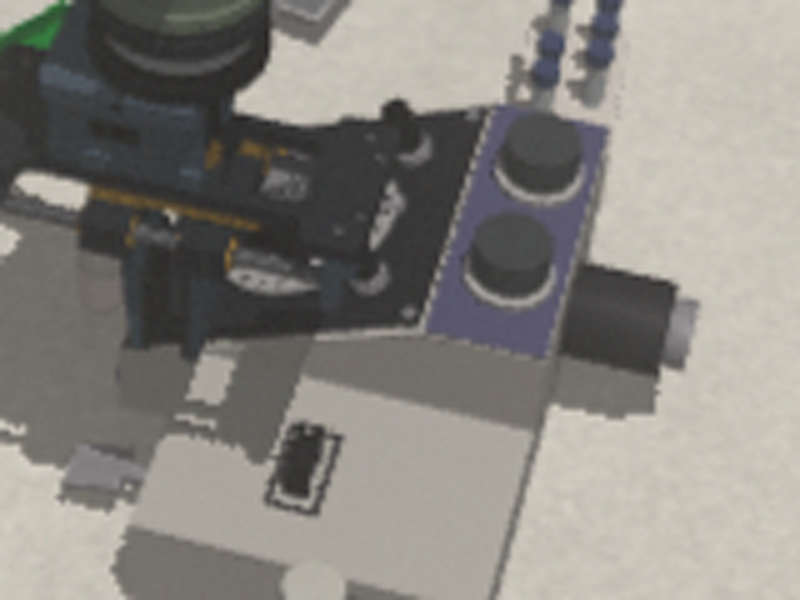

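Cassette stands proud at w11 (403,238), and the paddle is down. I measure its top.

```bash
python3 - <<'E'
from g import *
z=load("w11")
for u,v in [(403,222),(403,228),(403,246),(403,255),(398,240)]: print((u,v),pt(z,u,v).round(1))
crop("w11",370,190,450,280,8,2)
E
```

```text
(403, 222) [684.9  -3.8  77.6]
(403, 228) [685.9  -8.1  78.5]
(403, 246) [689.8 -21.8  78.4]
(403, 255) [691.7 -28.7  78.8]
(398, 240) [684.8 -18.   78.3]
```

View pics/w11_c370_190.png

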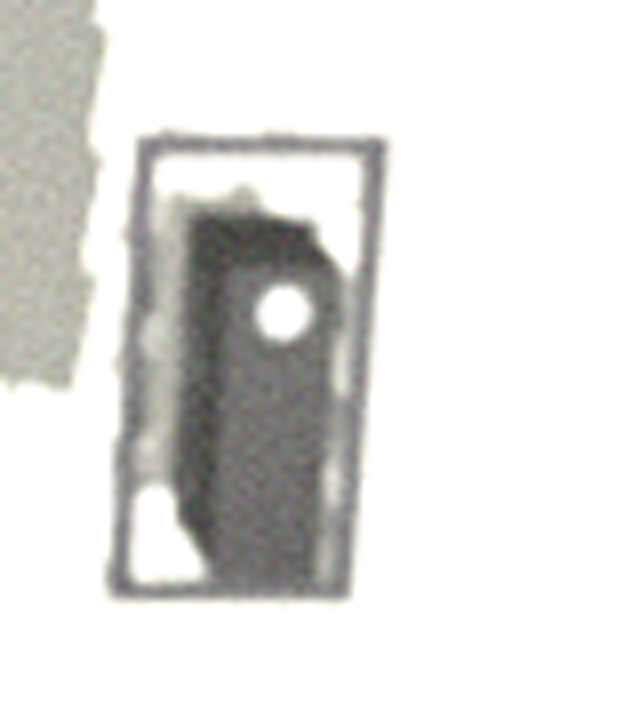

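```bash
python3 - <<'E'
from g import *
z=load("w11")
p=lambda x,y,h: plane(z,370+x/8,190+y/8,(0,0,h)).round(1)
print("top", p(275,422,78.3), [p(*q,78.3) for q in [(225,268),(335,270),(322,582),(213,575)]])
print("rect",sum(p(*q,62) for q in [(140,140),(382,145),(348,595),(115,590)])/4)
C=p(275,422,78.3)
ex=np.array([np.cos(psi),np.sin(psi),0])
plan([690,-19,80],toolR([0,0,-1],ex))
E
```

```text
top [690.2 -19.1  78.3] [array([681.4,  -5.5,  78.3]), array([691.6,  -3.6,  78.3]), array([699.1, -33.9,  78.3]), array([688.5, -35.4,  78.3])]
rect [691.025 -18.9    62.   ]
d cm [ 6.171  1.606 -8.032] rot [ 0.0007 -0.0014 -0.002 ] rows>= 2.5 q [ -4.2  25.8  87.9  -0.1  66.3 -16.2] t 14.87 w 19.0
```

```bash

python3 -m creep '[{"translation":[2,0.55,0],"delta_rot":[0,0,0]},{"translation":[2,0.55,0],"delta_rot":[0,0,0]},{"translation":[2,0.5,-1],"delta_rot":[0,0,0]},{"translation":[0.2,0,-1.5],"delta_rot":[0,0,0]},{"translation":[0,0,-1],"delta_rot":[0,0,0]}]' -0.2 25
python3 -m creep '[{"translation":[0,0,-1],"delta_rot":[0,0,0]},{"translation":[0,0,-0.8],"delta_rot":[0,0,0]},{"translation":[0,0,-0.6],"delta_rot":[0,0,0]},{"translation":[0,0,0],"delta_rot":[0,0,0]},{"translation":[0,0,0],"delta_rot":[0,0,0]}]'
python3 -c "
from g import *
ex=np.array([np.cos(psi),np.sin(psi),0]); plan([690.4,-19,79.5],toolR([0,0,-1],ex))"
```

```text
time_s: 15.28
ee_pos: [690.9, -18.9, 124.0]
ee_rot: [-76.4, 89.9, -154.4]
force: [-0.2, -0.0, -0.4]
gripper_width: 36.6
time_s: 15.7
ee_pos: [691.6, -19.3, 103.1]
ee_rot: [56.7, 89.8, -21.3]
force: [0.1, -0.5, 0.9]
gripper_width: 36.2
d cm [-0.119  0.03  -2.359] rot [ 0.001   0.0024 -0.0018] rows>= 0.6 q [ -2.5  33.7  82.6  -0.1  63.5 -14.5] t 15.7 w 36.2
```

```bash

python3 -m creep '[{"translation":[-0.1,0.02,-0.9],"delta_rot":[0,0,0]},{"translation":[0,0,-0.7],"delta_rot":[0,0,0]},{"translation":[0,0,-0.5],"delta_rot":[0,0,0]},{"translation":[0,0,-0.2],"delta_rot":[0,0,0]},{"translation":[0,0,0],"delta_rot":[0,0,0]}]'
python3 -c "
from g import *
ex=np.array([np.cos(psi),np.sin(psi),0]); plan([690.4,-19,79.5],toolR([0,0,-1],ex))
grab('side','s12');crop('s12',260,170,400,275,5.7,1.5)"
```

```text
time_s: 16.12
ee_pos: [690.4, -18.9, 79.1]
ee_rot: [40.6, 89.9, -37.5]
force: [-0.7, 0.3, 0.1]
gripper_width: 36.8
d cm [-0.004 -0.008  0.039] rot [ 0.0009  0.0012 -0.002 ] rows>= 0.0 q [ -2.5  34.9  84.3  -0.1  60.8 -14.4] t 16.12 w 36.8
```

View pics/s12_c260_170.png

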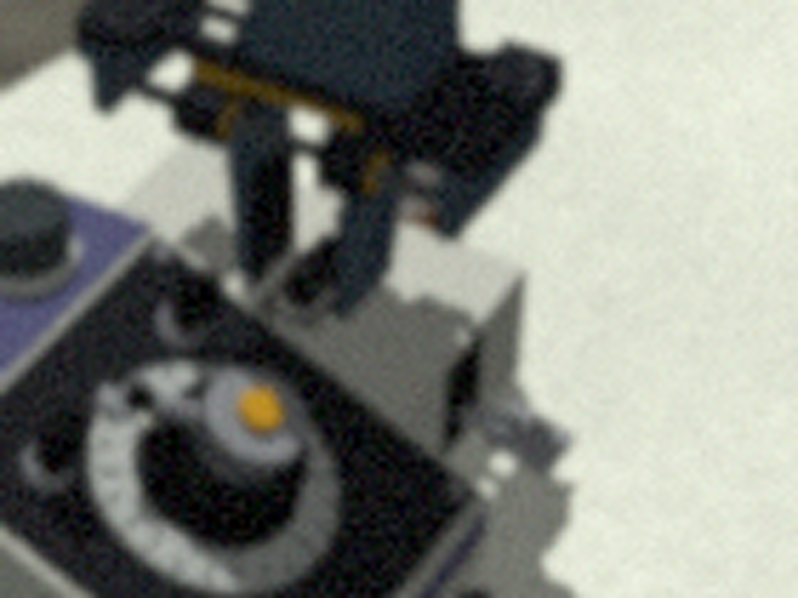

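The fingers straddle the raised cassette at (310,270). I close on it.

```bash

python3 -m creep '[{"translation":[0,0,0],"delta_rot":[0,0,0]},{"translation":[0,0,0],"delta_rot":[0,0,0]},{"translation":[0,0,0],"delta_rot":[0,0,0]},{"translation":[0,0,0],"delta_rot":[0,0,0]},{"translation":[0,0,0],"delta_rot":[0,0,0]}]' -1 25
python3 - <<'E'
from g import *
s=state()[0]; print(s['ee_pos'],s['force'],s['torque'],s['gripper_width'])
# tray pose
z=load("scene0")
hsv=z["p"]; K=z["mtx"]
d=z["d"]; v,u=np.mgrid[160:215,295:360]; dd=d[160:215,295:360].astype(float)
W=(np.stack([(u-K[0,2])/K[0,0]*dd,(v-K[1,2])/K[1,1]*dd,dd],-1)-z["t"])@z["R"]
m=((W[...,2]>1.0)|(z["p"][160:215,295:360].max(-1)<95)).astype(np.uint8)
m=(z["p"][160:215,295:360].max(-1)<115).astype(np.uint8)
cs,_=cv2.findContours(m,cv2.RETR_EXTERNAL,cv2.CHAIN_APPROX_NONE); c=max(cs,key=cv2.contourArea)
q=np.array([plane(z,a+295,b+160,(0,0,12))[:2] for a,b in c[:,0]],np.float32); print(cv2.minAreaRect(q))
E
```

```text
time_s: 16.58
ee_pos: [691.1, -18.9, 80.3]
ee_rot: [62.6, 89.8, -15.5]
force: [0.6, -0.3, 0.2]
gripper_width: 11.9
[691.11374711 -18.94195328  80.34890579] [ 0.57961667 -0.32465998  0.19724757] [ 0.00989717 -0.12223716  0.0319485 ] 11.923873667466227
((488.81024169921875, 361.3038330078125), (143.9692840576172, 114.30791473388672), 89.39827728271484)
```

```bash

python3 -m creep '[{"translation":[0,0,0.8],"delta_rot":[0,0,0]},{"translation":[0,0,1.2],"delta_rot":[0,0,0]},{"translation":[0,0,1.8],"delta_rot":[0,0,0]},{"translation":[0,0,2],"delta_rot":[0,0,0]},{"translation":[0,0,2.4],"delta_rot":[0,0,0]}]'
python3 -m creep '[{"translation":[0,0,2.4],"delta_rot":[0,0,0]},{"translation":[0,0,2.4],"delta_rot":[0,0,0]},{"translation":[0,0,1.5],"delta_rot":[0,0,0]},{"translation":[0,0,0],"delta_rot":[0,0,0]}]'
python3 -c "
from g import *
grab('side','s13');crop('s13',220,130,400,265,4.4,1.5)
s=state()[0]; print(s['ee_pos'],s['force'],s['gripper_width'])"
```

```text
time_s: 17.0
ee_pos: [690.3, -19.0, 163.1]
ee_rot: [39.7, 89.9, -38.4]
force: [0.3, -0.4, -0.5]
gripper_width: 11.8
time_s: 17.33
ee_pos: [692.8, -19.0, 231.0]
ee_rot: [71.4, 89.3, -6.7]
force: [0.4, -0.6, 1.3]
gripper_width: 12.3
[691.83277864 -19.04634751 228.22682406] [ 0.71439449 -0.64825174 -1.46714978] 12.073024007798365
```

View pics/s13_c220_130.png

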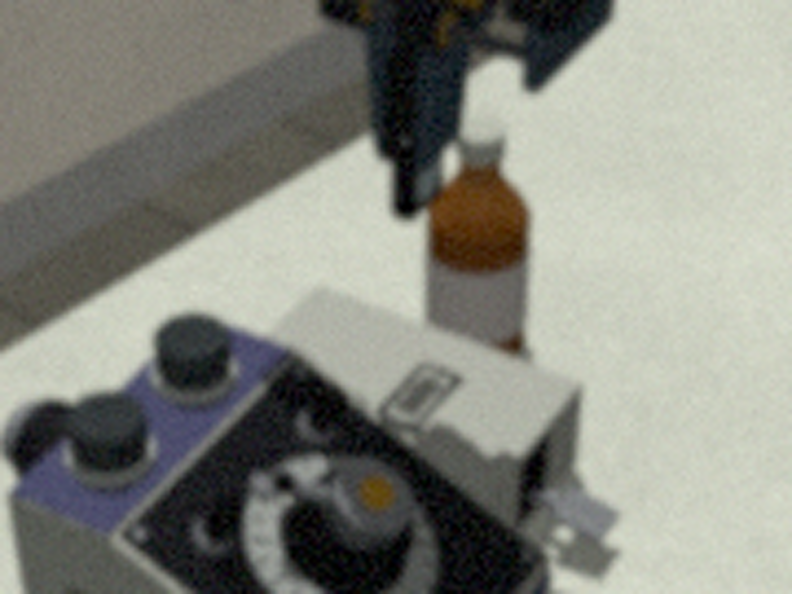

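```bash

python3 -m creep '[{"translation":[-1.6,2.4,0],"delta_rot":[0,0,0]},{"translation":[-1.7,2.5,0],"delta_rot":[0,0,0]},{"translation":[-1.7,2.5,0],"delta_rot":[0,0,0]},{"translation":[-1.7,2.5,0],"delta_rot":[0,0,0]},{"translation":[-1.7,2.5,0],"delta_rot":[0,0,0]}]'
python3 -m creep '[{"translation":[-1.7,2.5,0],"delta_rot":[0,0,0]},{"translation":[-1.7,2.5,0],"delta_rot":[0,0,0]},{"translation":[-1.7,2.5,0],"delta_rot":[0,0,0]},{"translation":[-1.7,2.5,0],"delta_rot":[0,0,0]},{"translation":[-1.7,2.5,0],"delta_rot":[0,0,0]}]'
python3 -m creep '[{"translation":[-1.7,2.5,0],"delta_rot":[0,0,0]},{"translation":[-1.2,2.0,0],"delta_rot":[0,0,0]},{"translation":[0,0,0],"delta_rot":[0,0,0]},{"translation":[0,0,0],"delta_rot":[0,0,0]}]'
python3 -c "
from g import *
grab('wrist','w14')
s=state()[0]; print(s['ee_pos'],s['force'],s['gripper_width'])"
```

```text
time_s: 17.8
ee_pos: [605.1, 105.8, 223.5]
ee_rot: [-27.9, 89.9, -106.0]
force: [-0.4, 0.1, -0.1]
gripper_width: 11.7
time_s: 18.22
ee_pos: [520.1, 230.7, 223.7]
ee_rot: [-8.9, 89.9, -86.9]
force: [0.4, 0.3, -0.1]
gripper_width: 12.0
time_s: 18.55
ee_pos: [491.7, 275.4, 224.0]
ee_rot: [7.8, 89.8, -70.1]
force: [0.6, -0.3, -0.2]
gripper_width: 12.1
[492.38923508 274.73378335 224.12018803] [-0.28767677 -0.06344563 -0.55212946] 11.915500662999865
```

View pics/w14.png

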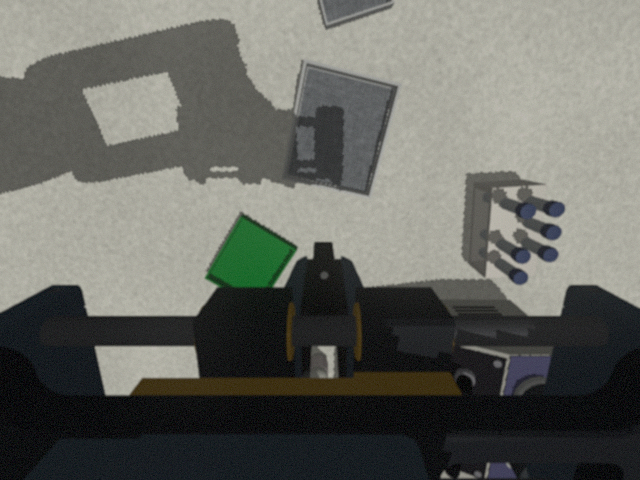

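```bash
python3 - <<'E'
from g import *
z=load("w14")
q=[plane(z,u,v,(0,0,20)).round(1) for u,v in [(303,61),(396,86),(368,194),(288,177)]]; print(q)
c=sum(q)/4; print(c); 
for i in range(4): d=q[(i+1)%4]-q[i]; print(np.linalg.norm(d).round(1),np.degrees(np.arctan2(d[1],d[0])).round(1))
zz=load("side0"); crop("side0",200,330,310,450,5)
E
```

```text
[array([440.4, 420.2,  20. ]), array([536. , 417.5,  20. ]), array([535.3, 305.9,  20. ]), array([446.3, 305.8,  20. ])]
[489.5  362.35  20.  ]
95.6 -1.6
111.6 -90.4
89.0 -179.9
114.6 93.0
```

View pics/side0_c200_330.png

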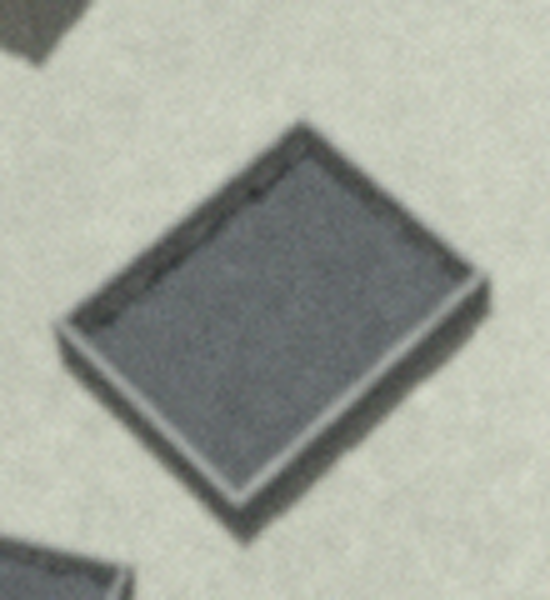

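```bash

python3 -m creep '[{"translation":[0,2.2,-1.5],"delta_rot":[0,0,0]},{"translation":[-0.1,2.2,-2.5],"delta_rot":[0,0,0]},{"translation":[-0.1,2.2,-2.5],"delta_rot":[0,0,0]},{"translation":[-0.1,1.9,-2.5],"delta_rot":[0,0,0]},{"translation":[0,0,-2.5],"delta_rot":[0,0,0]}]'
python3 -m creep '[{"translation":[0,0,-1.8],"delta_rot":[0,0,0]},{"translation":[0,0,-1.2],"delta_rot":[0,0,0]},{"translation":[0,0,-0.8],"delta_rot":[0,0,0]},{"translation":[0,0,0],"delta_rot":[0,0,0]},{"translation":[0,0,0],"delta_rot":[0,0,0]}]'
python3 -c "
from g import *
grab('scene','c15');crop('c15',270,120,400,220,6,1.5)
ex=np.array([np.cos(psi),np.sin(psi),0]); plan([489,361,52],toolR([0,0,-1],ex))"
```

```text
time_s: 19.02
ee_pos: [490.7, 361.9, 108.4]
ee_rot: [88.3, 89.8, 10.3]
force: [0.5, -0.8, -0.1]
gripper_width: 11.6
time_s: 19.43
ee_pos: [490.5, 359.3, 71.9]
ee_rot: [50.8, 89.8, -27.3]
force: [-0.0, 0.2, -0.6]
gripper_width: 12.0
d cm [-0.183  0.123 -2.068] rot [ 0.0004  0.0038 -0.001 ] rows>= 0.5 q [35.2 28.7 97.2 -0.2 53.9 23.4] t 19.48 w 12.3
```

View pics/c15_c270_120.png

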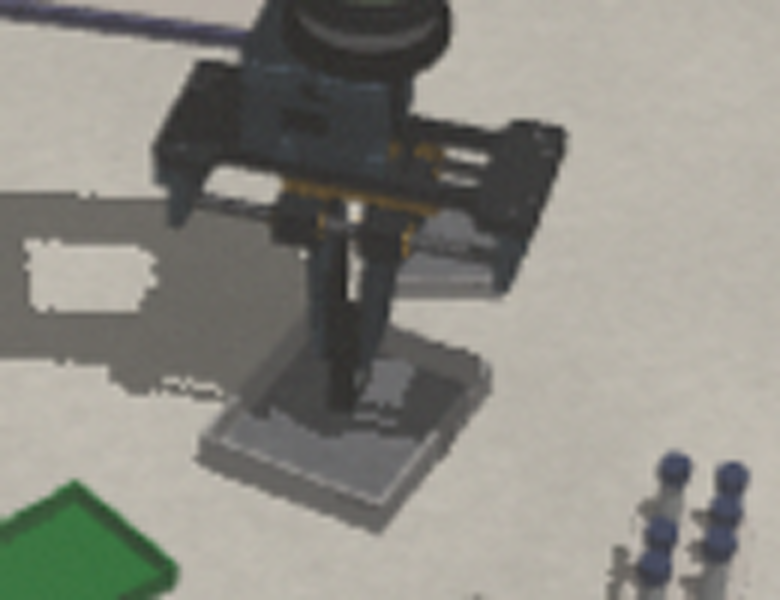

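The cassette hangs over the middle of the grey tray. I lower it gently.

```bash

python3 -m creep '[{"translation":[0,0.1,-0.7],"delta_rot":[0,0.0035,0]},{"translation":[0,0,-0.6],"delta_rot":[0,0,0]},{"translation":[0,0,-0.4],"delta_rot":[0,0,0]},{"translation":[0,0,0],"delta_rot":[0,0,0]},{"translation":[0,0,0],"delta_rot":[0,0,0]}]'
python3 -m creep '[{"translation":[0,0,-0.15],"delta_rot":[0,0,0]},{"translation":[0,0,-0.1],"delta_rot":[0,0,0]},{"translation":[0,0,0],"delta_rot":[0,0,0]}]'
python3 -m creep '[{"translation":[0,0,-0.15],"delta_rot":[0,0,0]},{"translation":[0,0,0],"delta_rot":[0,0,0]}]'
```

```text
time_s: 19.9
ee_pos: [489.7, 361.0, 54.8]
ee_rot: [-56.0, 89.9, -134.0]
force: [-0.1, -0.8, -0.2]
gripper_width: 11.6
time_s: 20.15
ee_pos: [489.9, 361.0, 52.5]
ee_rot: [-49.4, 89.9, -127.4]
force: [-0.4, -0.4, -0.8]
gripper_width: 11.5
time_s: 20.32
ee_pos: [489.8, 361.0, 50.9]
ee_rot: [-52.4, 89.9, -130.4]
force: [-0.3, 0.3, -0.8]
gripper_width: 11.9
```

```bash

python3 -m creep '[{"translation":[0,0,-0.1],"delta_rot":[0,0,0]},{"translation":[0,0,0],"delta_rot":[0,0,0]}]'
python3 -m creep '[{"translation":[0,0,-0.1],"delta_rot":[0,0,0]},{"translation":[0,0,0],"delta_rot":[0,0,0]}]'
python3 -m creep '[{"translation":[0,0,-0.1],"delta_rot":[0,0,0]},{"translation":[0,0,0],"delta_rot":[0,0,0]}]'
```

```text
time_s: 20.48
ee_pos: [489.9, 361.0, 49.9]
ee_rot: [-51.9, 89.9, -129.9]
force: [-0.6, 0.6, 0.5]
gripper_width: 11.6
time_s: 20.65
ee_pos: [490.0, 361.1, 49.2]
ee_rot: [-46.0, 89.9, -124.1]
force: [-0.5, 0.6, -0.7]
gripper_width: 11.9
time_s: 20.82
ee_pos: [490.1, 361.1, 49.1]
ee_rot: [-30.2, 90.0, -108.2]
force: [-2.1, -0.9, 5.8]
gripper_width: 11.7
```

Contact (5.8 N) came at the expected height. I open and lift clear.

```bash

python3 -m creep '[{"translation":[0,0,0],"delta_rot":[0,0,0]},{"translation":[0,0,0],"delta_rot":[0,0,0]},{"translation":[0,0,0],"delta_rot":[0,0,0]}]' -0.3 10
python3 -m creep '[{"translation":[0,0,0],"delta_rot":[0,0,0]},{"translation":[0,0,1],"delta_rot":[0,0,0]},{"translation":[0,0,2],"delta_rot":[0,0,0]},{"translation":[0,0,3],"delta_rot":[0,0,0]},{"translation":[0,0,3],"delta_rot":[0,0,0]}]'
python3 -m creep '[{"translation":[0,-2,3],"delta_rot":[0,0,0]},{"translation":[-0.5,-3,2.5],"delta_rot":[0,0,0]},{"translation":[-0.5,-3,2],"delta_rot":[0,0,0]},{"translation":[0,0,0],"delta_rot":[0,0,0]},{"translation":[0,0,0],"delta_rot":[0,0,0]}]'
python3 -c "
from g import *
grab('wrist','w16');grab('scene','c16');grab('side','s16');crop('c16',240,140,400,320,3.3,1.5);crop('s16',170,180,390,440,2.3,1.5)
s=state()[0]; print(s['ee_pos'],s['force'],s['time_s'])"
```

```text
time_s: 21.07
ee_pos: [489.9, 361.1, 47.9]
ee_rot: [-50.8, 89.9, -128.8]
force: [-0.9, -0.4, 0.3]
gripper_width: 28.9
time_s: 21.48
ee_pos: [489.5, 360.7, 138.9]
ee_rot: [-60.2, 89.8, -138.3]
force: [0.2, 1.4, 0.5]
gripper_width: 32.1
time_s: 21.9
ee_pos: [480.4, 280.4, 215.3]
ee_rot: [103.0, 89.8, 24.8]
force: [0.2, -0.4, -0.4]
gripper_width: 31.8
[479.63899097 281.52008839 212.25598161] [-0.17418428 -0.22842151  0.0568613 ] 22.05
```

View pics/w16.png

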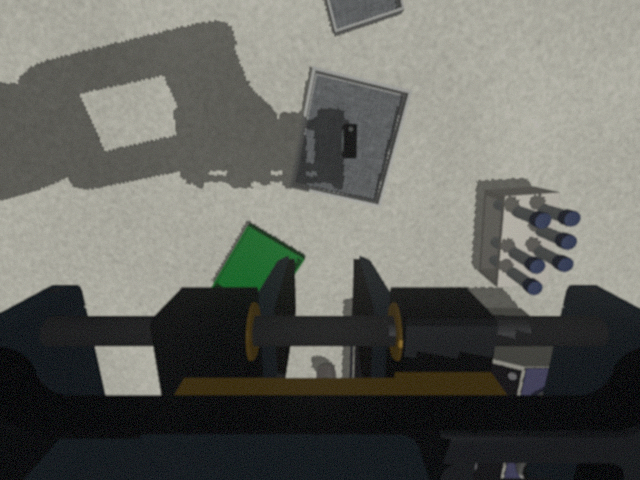

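View pics/s16_c170_180.png

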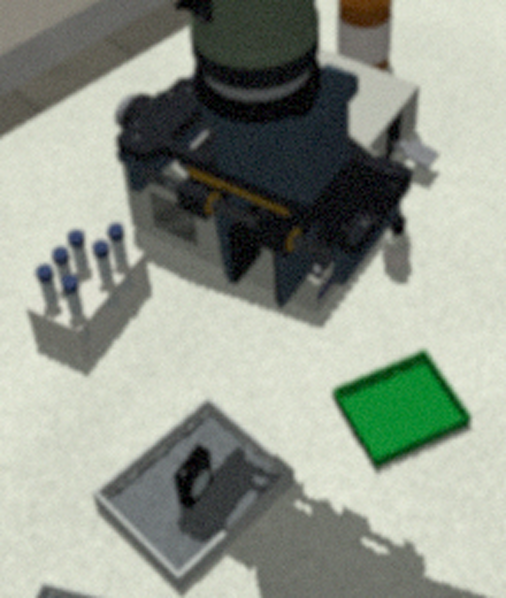

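View pics/c16_c240_140.png

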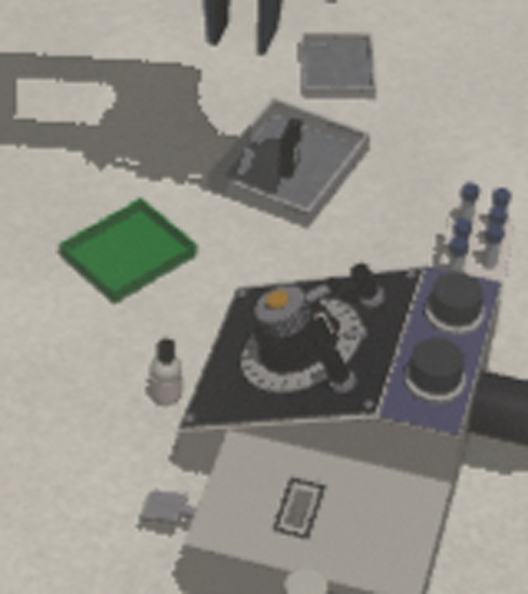

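The cassette stands upright in the grey tray, the other objects stand where they were, and the gripper is clear. I hand in.

```bash
python3 -c "
from workcell import env; print(env.job_done())"
```

```text
the job is handed in; nothing more can be done
None
```

The alignment job is done and handed in at about 22 s of the 72 s allowed; no verdict was reported.

- **Knob:** I turned it about 66° counter-clockwise to about −6°. The index nose measures −5° to −6.5° depending on the view. It was still on the index after the ring was tightened.
- **Lock ring:** I turned it clockwise until it would not move. Its lever stayed at about −28° under 0.33 N m and 0.94 N m, and at −27.3° under 0.80 N m on a second grip from another jaw angle.
- **One check that disagreed:** the ring lever travelled only about 56°, not the 71.6° (1.25 rad) of a full turn from loose. Because it held firm from two grips, I took this as the stop, meaning the ring did not start fully loose.
- **Ejector lever:** I pressed it down until it stopped hard (27 N), and the cassette rose about 16 mm above the deck.
- **Cassette:** I drew it straight up, and lowered it into the larger grey tray until it touched (5.8 N) before letting go. The last pictures show it standing upright in the tray. The dropper, the tube rack and the part of the bottle in view look undisturbed. I made no separate check of the tip box, but the arm only passed it at the start, well above its height.

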